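# Stand up the turned box and fit its lid

### The arm

A 6-joint arm with a two-finger parallel gripper is mounted at the origin on the work surface. World frame = base frame: x ahead of the robot, y to its left, z up, the work surface at z = 0. Lengths are in mm, angles in rad, forces in N, time in s.
With the tool pointing down it reaches from about 275 to 1000 mm from the base axis. Payload 8.4 kg.
Tool frame: the origin (TCP) lies at the very end of the fingers, on their centre line; the grasp point (between the pads) lies 19 mm behind it; z points along the fingers, x is the direction in which the jaws open and shut, and the axes are right-handed (so a half turn about z gives the same grasp; the last joint's range is limited). The gripper opens to 85 mm and grips with 20 to 120 N. Pads are 22 mm wide; open, the fingers measure 114 mm over their backs; the gripper's body (76 mm by 85 mm) begins 54 mm behind the grasp point. The pads swing forward as they close: fully open they stand 13 mm farther back than shut.
Start: joints at [-1.187, 0.353, 1.633, -0, 1.155, -0.002], TCP at [235.187, -579.064, 231.281] pointing down, gripper open.
Joint ranges: [-2.63, 2.63], [-0.92, 2.1], [0.06, 2.66], [-1.3, 4.44], [0, 2.69], [-3.02, 3.02]. Speed limits (rad/s): [2.22, 2.22, 2.79, 3.14, 3.14, 3.14].

### API

Orientations are given as [roll, pitch, yaw] about the fixed x, y, z axes, in that order (R = Rz(yaw) Ry(pitch) Rx(roll)).
In Python, from rig import r gives the robot as it stands.
- The arm moves only by the tool arm_command, never from a script. Its argument "targets" is a list of rows, each a list of 6 numbers: the shift along the tool's x, y, z in m, then the turn, a rotation vector about the tool's x, y, z in rad. A call has 1 to 20 rows; each row shifts and turns the commanded pose from where the row before left it, along the tool's axes as they then stand; what a row does not reach is not made up. A row lasts 1/12 s, in which the tool goes at most 41.7 mm and 7.16 degrees, less where a joint would pass 70% of its speed; a pose out of reach is approached as far as the arm can. A call is refused whole if a number of a shift passes 0.0417 or a number of a turn 0.125, either way. A call with a gripper value outside its range is refused whole. "fingers" is the finger opening in m, from 0 to 0.0854, set as the call begins (left out, the last holds). The fingers move at their own pace and stop on an object; "squeeze" is the grip in N (left out, the last holds). Time passes only in rows, so rows that do not move let the fingers close. It gives the time, the measured TCP pose, the force and the opening at its end, in the units of the state.
- r.sense(): the state, without advancing time (a new reading comes with each control period).
- r.grab_frame(name): name is "side" or "top"; returns a dict with "image" (480x640x3 uint8, blue, green, red), "fx", "fy", "cx", "cy" (pixels), "xyz" and "orientation" of the camera in the world. Camera axes: x right, y down, z forward; pixel columns grow to the right and rows downward; lengths in mm; the calibration is good to about 2 mm. A picture is of the moment at which its call begins. There is no depth.
- r.sign_off(): hands the job in, once; it reports no verdict.
The state is a dict: "clock": time; "qpos": joint angles; "qvel": joint speeds; "joint_efforts": joint torques, N m; "eef_pos": TCP position; "tcp_rot": TCP orientation; "contact_force": force on the tool from outside, world axes, zero at the start; "wrist_torque": the same for the moment, N m; "opening": opening from 0.0 (shut) to 1.0 (fully open).
Only numpy, scipy, OpenCV 4.12 (cv2) and the standard library are available. Lean on these libraries where they do the work, as an engineer would, in place of code of your own. Each camera call takes 0.05 s, during which the arm holds its last target.

### The job

The body of a tall turned wooden box is lying on the bench. Stand it up where it lies: raise its spigot end while its foot stays on the bench, until it stands upright on its foot. Then slip its lid, mouth down, over the spigot and keep hold of it until it sits fully home on the shoulder; leave the closed box standing and do not shift the other things on the bench.

Things in the scene. Friction and masses are not known exactly. Their poses are not given: they have to be found in the camera images.
- box_mid (a point): centre of the lying dark walnut box body, a turned hollow rod 164 mm long, about 0.3 kg. On the axis, 82 mm from the foot's underside. z runs along the axis from foot to spigot: level at the start (it lies on its side, axis 27 mm above the bench), to point up at the end. Straight side 54 mm in diameter from the foot up to 147 mm, where the spigot begins; good to grip near the spigot
- box_foot (a point): centre of the flat underside of the box body's foot end (54 mm in diameter, a pale line round it); same axes as box_mid. Centre of mass about 75 mm above the foot. Held lightly (about 4 N) the body turns slowly between two fingers; held with 15 N it keeps its angle to them
- box_shoulder (a point): on the box body's axis, 147 mm from the foot, level with the shoulder (54 mm in diameter), on which the lid's rim comes to sit. From here the spigot stands out 17 mm: 40 mm in diameter, its last 4 mm tapered to 34 mm, a 30 mm bore in its end. Same axes as box_mid
- lid_mid (a point): centre of the lid, standing mouth down on the bench: dark walnut, 66 mm tall, about 0.1 kg; straight side 54 mm in diameter from the mouth up to 42 mm, then a low dome and a 20 mm knob on top (55 to 66 mm). This point is on the axis 33 mm above the mouth; z points up to the knob
- lid_mouth (a point): centre of the lid's mouth, in the plane of its lower rim; the recess is 43 mm in diameter and 22 mm deep; same axes as lid_mid
- tin_mid (a point): centre of a green wax tin with a brass lid, 74 mm in diameter, 48 mm tall; bystander
- disc: pale parted-off wooden disc, 110 mm in diameter, 10 mm thick, flat on the bench, origin under its centre; bystander
- sander: cork sanding block 60 x 100 x 28 mm, origin under its centre, long side along y; bystander
- little_box: finished small lidded box of light wood, 62 mm in diameter, 94 mm tall, origin under its centre; bystander
- calipers: steel outside calipers lying flat, 110 mm long, about 90 mm wide, 15 mm thick, origin at the pivot, x towards the tips; bystander
- gouge_mid (a point): turning gouge lying on the bench, 430 mm long, handle 33 mm thick; this point is on its axis, 160 mm from the butt of the handle, x towards the steel tip; bystander
- blank8: octagonal wood blank lying on the bench, 260 mm long, 61 mm across, origin under one end, x along it; bystander
There are look-alikes about, which are no part of the job. Of the things like the part that bears lid_mid, leave any that is blue, orange or purple; of the rest the larger one is meant.

How it is judged (in metres and radians):
On the way:
1. the box body stands upright on its foot on the bench, without its lid (angle between box_mid's own z axis and vertical below 0.06 rad and height (world z) of box_foot below 0.006 m and not (horizontal distance between lid_mouth and box_shoulder below 0.012 m)), for 0.3 s.
At the end, for the whole second after the job is handed in: the box body stands upright (within 3.4 degrees) on the bench with its foot no more than 130 mm from where it lay, the lid sits mouth down over its spigot, centred within 5 mm, its rim on the shoulder within 3 mm, and both are at rest (angle between box_mid's own z axis and vertical below 0.06 rad and height (world z) of box_foot below 0.006 m and horizontal distance between lid_mouth and box_shoulder below 0.005 m and z of lid_mouth in the frame of box_shoulder between -0.004 and 0.003 m and angle between lid_mid's own z axis and vertical below 0.1 rad and distance of box_foot from where it was at the start of the episode below 0.13 m and linear speed of each of box, lid below 0.02 m/s); the robot touches nothing.
It fails at once if the box body's foot leaves the bench by more than about 18 mm while it is tipped up (height (world z) of box_foot above 0.045 m or (angle between box_mid's own z axis and vertical below 0.8 rad and height (world z) of box_foot above 0.038 m) or (angle between box_mid's own z axis and vertical below 0.4 rad and height (world z) of box_foot above 0.029 m)).
It fails at once if the lid is let go over the spigot before it is home (still 6 to 60 mm above the shoulder) (horizontal distance between lid_mouth and box_shoulder below 0.012 m and z of lid_mouth in the frame of box_shoulder between 0.006 and 0.06 m and angle between box_mid's own z axis and vertical below 0.3 rad and contact force between the fingers and lid below 0.05 N).
It fails at once if a bystander (tin, disc, sanding block, little box, calipers, gouge or blank) is shifted by more than 40 mm (distance of any of tin_mid, disc, sander, little_box, calipers, gouge_mid, blank8 from where it was at the start of the episode above 0.04 m).
It also fails if it takes over 67 s, if anything falls off the work surface, if the arm or the gripper's body presses on something with over 40 N, if the wrist force passes 120 N, or if a joint passes its speed limit or range.

## Working session

There is one attempt and no reset: what is moved stays moved. The work goes in short steps, Python scripts to look and compute and a tool call to move; the robot and the scene stay as the last step left them, time stands still between calls to the robot, and variables do not carry over. Pictures are saved under pics/ and viewed, and the job is handed in when it is done.

Besides the shell and the picture viewer there is one more tool, called by a JSON object that holds its "api" and its "payload", one argument or row to a line. arm_command: Moves the arm, as the interface text tells. Its arguments: {"type":"object","properties":{"targets":{"type":"array"},"fingers":{"type":"number"},"squeeze":{"type":"number"}},"required":["targets"]}

```bash
ls; mkdir -p pics; python3 - <<'E'
from rig import r
import cv2
print(r.sense())
for n in("side","top"):
    f=r.grab_frame(n); cv2.imwrite(f"pics/{n}0.png",f["image"]); print({k:v for k,v in f.items() if k!="image"})
E
```

```text
pics
{'clock': 0.0, 'qpos': array([-1.18741293e+00,  3.53669607e-01,  1.63415863e+00, -1.09089477e-05,
        1.15521027e+00, -2.42160437e-03]), 'qvel': array([ 4.23064757e-04, -3.59863547e-04, -9.28469493e-05,  1.82723077e-03,
        1.15541519e-03,  3.14015583e-04]), 'joint_efforts': array([-1.71861075e-06, -6.05262065e+01, -3.42072129e+01,  6.75211140e-05,
        9.49224952e-03,  4.32448121e-05]), 'eef_pos': array([ 234.98958622, -578.60654324,  230.53780618]), 'tcp_rot': array([ 3.14158618e+00,  1.44587095e-03, -1.18498692e+00]), 'contact_force': array([ 0.42047265,  0.60430556, -0.45488203]), 'wrist_torque': array([ 0.02354224,  0.00786566, -0.01016852]), 'opening': 0.9992855019550446}
{'fx': 539.1091585178265, 'fy': 539.1091585178265, 'cx': 322.96336437223187, 'cy': 242.05120393335483, 'xyz': array([543.68370532, 660.99188561, 825.56513858]), 'orientation': array([-2.44783442,  0.00857551, -3.1064003 ])}
{'fx': 510.9684557458903, 'fy': 510.9684557458903, 'cx': 313.844619015757, 'cy': 240.47645497299436, 'xyz': array([ 454.41605716,   11.13073921, 1010.22725166]), 'orientation': array([-3.04587366e+00,  3.00385512e-03, -1.55495852e+00])}
```

View pics/side0.png

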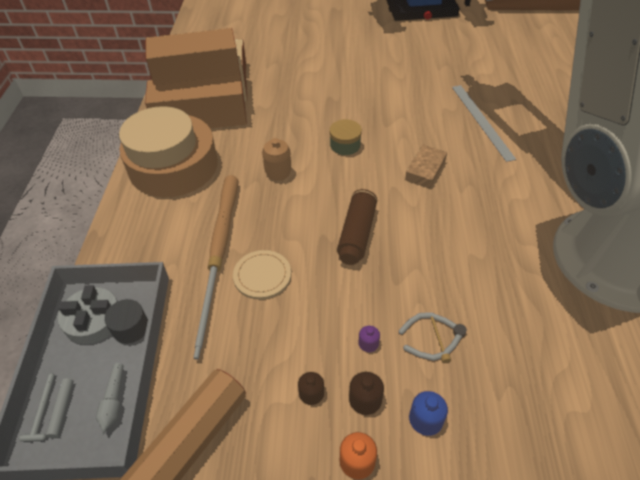

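View pics/top0.png

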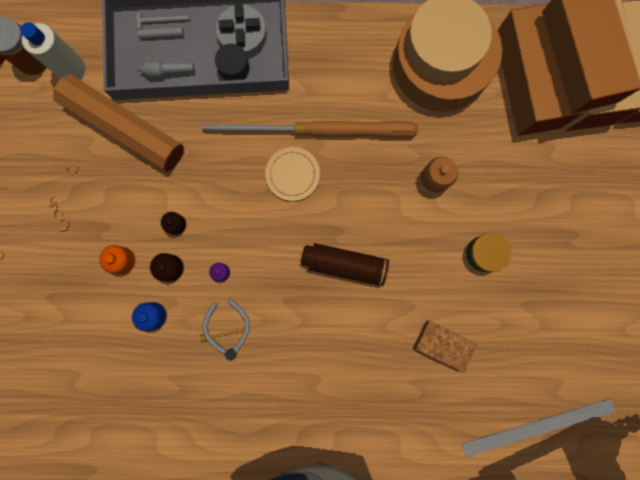

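```bash
cat > h.py <<'E'
import numpy as np, cv2
from scipy.spatial.transform import Rotation as Ro
def ray(f,u,v):
    d=np.array([(u-f["cx"])/f["fx"],(v-f["cy"])/f["fy"],1.]); R=Ro.from_euler("xyz",f["orientation"]).as_matrix()
    return np.array(f["xyz"]),R@d
def onz(f,u,v,z):
    o,d=ray(f,u,v); return (o+d*(z-o[2])/d[2])
def proj(f,p):
    R=Ro.from_euler("xyz",f["orientation"]).as_matrix(); c=R.T@(np.array(p)-f["xyz"])
    return f["cx"]+f["fx"]*c[0]/c[2], f["cy"]+f["fy"]*c[1]/c[2]
def tri(f1,p1,f2,p2):
    o1,d1=ray(f1,*p1);o2,d2=ray(f2,*p2)
    s=np.linalg.lstsq(np.c_[d1,-d2],o2-o1,rcond=None)[0]
    a=o1+s[0]*d1;b=o2+s[1]*d2; return (a+b)/2,np.linalg.norm(a-b)
E
python3 - <<'E'
import cv2
a=cv2.imread("pics/top0.png");b=cv2.imread("pics/side0.png")
cv2.imwrite("pics/c1.png",cv2.convertScaleAbs(cv2.resize(a[230:300,285:405],None,fx=6,fy=6,interpolation=cv2.INTER_CUBIC),alpha=2))
cv2.imwrite("pics/c2.png",cv2.convertScaleAbs(cv2.resize(a[200:350,85:245],None,fx=4,fy=4,interpolation=cv2.INTER_CUBIC),alpha=2))
cv2.imwrite("pics/c3.png",cv2.convertScaleAbs(cv2.resize(b[170:280,320:400],None,fx=5,fy=5,interpolation=cv2.INTER_CUBIC),alpha=2))
cv2.imwrite("pics/c4.png",cv2.convertScaleAbs(cv2.resize(b[310:480,290:460],None,fx=3.5,fy=3.5,interpolation=cv2.INTER_CUBIC),alpha=2))
E
```

```text
(no output)
```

View pics/c1.png

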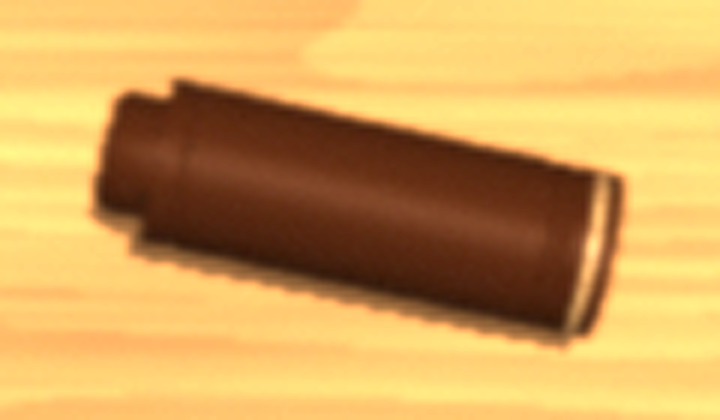

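View pics/c2.png

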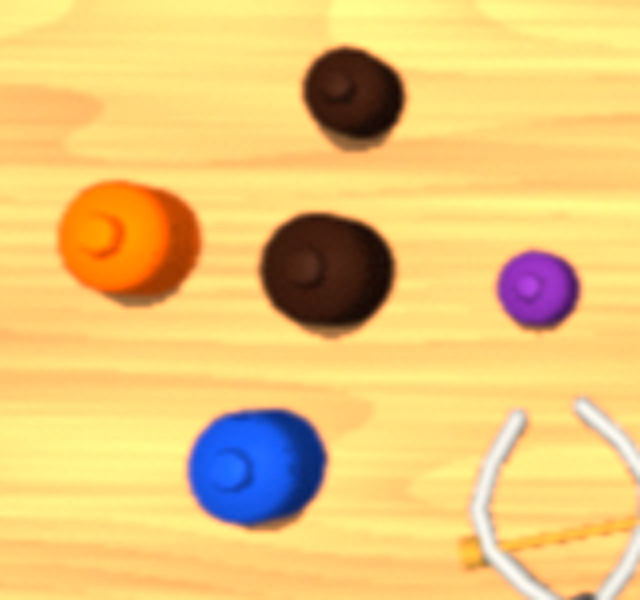

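View pics/c3.png

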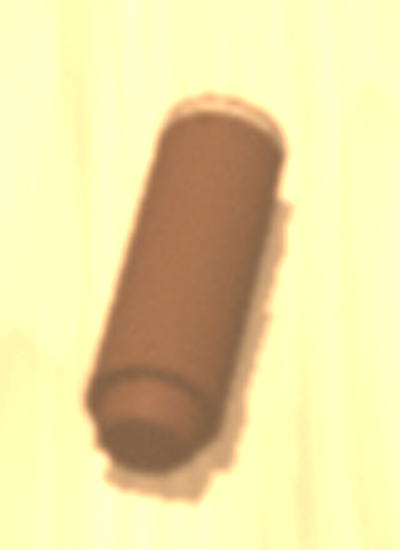

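View pics/c4.png

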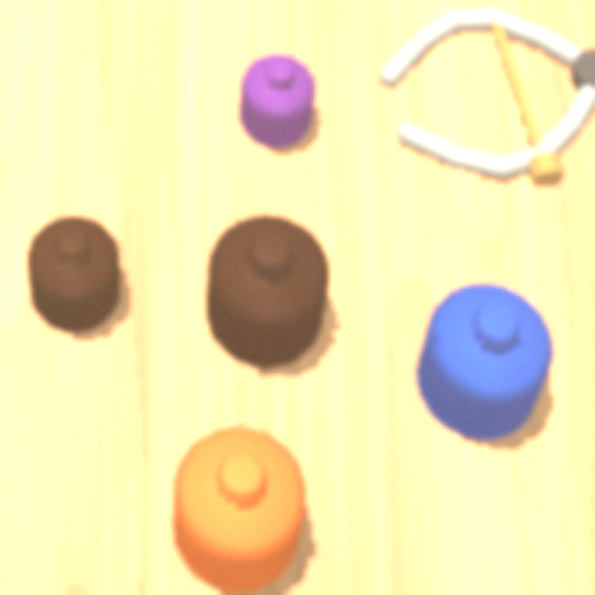

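```bash
python3 - <<'E'
from rig import r
from h import *
t=r.grab_frame("top");s=r.grab_frame("side")
a=onz(t,310.6,257.5,27);b=onz(t,385.4,272.8,27);d=a-b
print(a,b,np.linalg.norm(d),np.degrees(np.arctan2(d[1],d[0])))
# side: shoulder corners (88,400),(215,415); foot corners (165,125),(283,150)
c=lambda u,v:(u/5+320,v/5+170)
for p in (a,b): print(proj(s,p), (np.array(proj(s,p))-[320,170])*5)
print("lid", onz(t,161.3,266.3,62), onz(s,367.1,381.4,62), tri(t,(161.3,266.3),s,(367.1,381.4)))
for n,u,v,z in(("orange",109.5,259,62),("blue",142.5,317,62),("small",169.5,221,45),("purple",218,271.5,35)): print(n,onz(t,u,v,z))
# mask for lid in both
for f,box in((t,(140,240,200,290)),(s,(340,370,395,415))):
    im=f["image"];m=(im.max(2)<75).astype(np.uint8);x0,y0,x1,y1=box
    n,l,st,ce=cv2.connectedComponentsWithStats(m[y0:y1,x0:x1])
    k=1+st[1:,4].argmax();print(st[k],ce[k]+[x0,y0])
E
```

```text
[515.71202869  21.30857186  27.        ] [ 488.53775174 -122.82373716   27.        ] 146.6716190365848 79.32295623344088
(np.float64(353.20025425324866), np.float64(252.3787609511171)) [166.00127127 411.89380476]
(np.float64(366.3300028890277), np.float64(198.1616152203068)) [231.65001445 140.8080761 ]
lid [492.82952474 297.89239786  62.        ] [496.05931397 299.1176202   62.        ] (array([494.42157732, 298.32578779,  59.90709798]), np.float64(3.040836613068101))
orange [504.88253747 394.92103048  62.        ]
blue [399.09045061 328.36612579  62.        ]
small [580.04847418 291.22210584  45.        ]
purple [485.71293394 197.38758626  35.        ]
[ 10  13  33  30 756] [166.2962963  267.49074074]
[  10    3   33   42 1125] [366.00533333 393.288     ]
```

```bash
cat >> h.py <<'E'
def goal_tilt(alpha,p,u=np.array([.185,.983,0])):
    "tool with jaw along w, alpha = lean (rad): z=-sin a u -cos a ez"
    u=u/np.linalg.norm(u); w=np.cross(u,[0,0,1.]); z=-np.sin(alpha)*u-np.cos(alpha)*np.array([0,0,1.])
    return np.c_[w,np.cross(z,w),z],np.array(p,float)
def cur(st): return Ro.from_euler("xyz",st["tcp_rot"]).as_matrix(),np.array(st["eef_pos"])
def plan(R0,p0,R1,p1,N):
    rho=Ro.from_matrix(R0.T@R1).as_rotvec()/N
    S=sum(R0@Ro.from_rotvec(k*rho).as_matrix() for k in range(N))
    d=np.linalg.solve(S,p1-p0)
    P=[p0]
    for k in range(N): P.append(P[-1]+R0@Ro.from_rotvec(k*rho).as_matrix()@d)
    print("row",(d/1000).round(4).tolist(),rho.round(4).tolist(),"N",N)
    print("path",np.array(P)[::max(1,N//4)].round(0).tolist())
    return d,rho
E
python3 - <<'E'
from rig import r
from h import *
st=r.sense();R0,p0=cur(st)
a=np.radians(40);g=np.array([512.6,0.1,27])
R1,_=goal_tilt(a,g);p1=g+R1@[0,0,23]; pre=g+R1@[0,0,23-150]
print(p1,pre); plan(R0,p0,R1,pre,20); plan(R0,p0,R1,pre,28)
E
```

```text
[509.86564136 -14.42905158   9.38097781] [527.6984151   80.32563264 124.28764428]
row [-0.0115, -0.0362, -0.0074] [-0.0319, 0.0174, -0.0478] N 20
path [[235.0, -579.0, 231.0], [370.0, -443.0, 254.0], [469.0, -278.0, 243.0], [523.0, -98.0, 198.0], [528.0, 80.0, 124.0]]
row [-0.008, -0.0259, -0.0054] [-0.0228, 0.0125, -0.0342] N 28
path [[235.0, -579.0, 231.0], [370.0, -443.0, 254.0], [469.0, -278.0, 243.0], [523.0, -98.0, 198.0], [528.0, 80.0, 124.0]]
```

{"api": "arm_command", "payload": {
  "targets": [
    [-0.008,-0.0259,-0.0054,-0.0228,0.0125,-0.0342],
    [-0.008,-0.0259,-0.0054,-0.0228,0.0125,-0.0342],
    [-0.008,-0.0259,-0.0054,-0.0228,0.0125,-0.0342],
    [-0.008,-0.0259,-0.0054,-0.0228,0.0125,-0.0342],
    [-0.008,-0.0259,-0.0054,-0.0228,0.0125,-0.0342],
    [-0.008,-0.0259,-0.0054,-0.0228,0.0125,-0.0342],
    [-0.008,-0.0259,-0.0054,-0.0228,0.0125,-0.0342],
    [-0.008,-0.0259,-0.0054,-0.0228,0.0125,-0.0342],
    [-0.008,-0.0259,-0.0054,-0.0228,0.0125,-0.0342],
    [-0.008,-0.0259,-0.0054,-0.0228,0.0125,-0.0342],
    [-0.008,-0.0259,-0.0054,-0.0228,0.0125,-0.0342],
    [-0.008,-0.0259,-0.0054,-0.0228,0.0125,-0.0342],
    [-0.008,-0.0259,-0.0054,-0.0228,0.0125,-0.0342],
    [-0.008,-0.0259,-0.0054,-0.0228,0.0125,-0.0342],
    [-0.008,-0.0259,-0.0054,-0.0228,0.0125,-0.0342],
    [-0.008,-0.0259,-0.0054,-0.0228,0.0125,-0.0342],
    [-0.008,-0.0259,-0.0054,-0.0228,0.0125,-0.0342],
    [-0.008,-0.0259,-0.0054,-0.0228,0.0125,-0.0342],
    [-0.008,-0.0259,-0.0054,-0.0228,0.0125,-0.0342],
    [-0.008,-0.0259,-0.0054,-0.0228,0.0125,-0.0342]
  ],
  "fingers": 0.085
}}

```text
clock: 1.87
eef_pos: [518.9, -123.4, 205.3]
tcp_rot: [2.636, -0.074, -0.465]
contact_force: [-0.2, -0.2, -0.2]
opening: 0.996
```

{"api": "arm_command", "payload": {
  "targets": [
    [-0.008,-0.0259,-0.0054,-0.0228,0.0125,-0.0342],
    [-0.008,-0.0259,-0.0054,-0.0228,0.0125,-0.0342],
    [-0.008,-0.0259,-0.0054,-0.0228,0.0125,-0.0342],
    [-0.008,-0.0259,-0.0054,-0.0228,0.0125,-0.0342],
    [-0.008,-0.0259,-0.0054,-0.0228,0.0125,-0.0342],
    [-0.008,-0.0259,-0.0054,-0.0228,0.0125,-0.0342],
    [-0.008,-0.0259,-0.0054,-0.0228,0.0125,-0.0342],
    [-0.008,-0.0259,-0.0054,-0.0228,0.0125,-0.0342],
    [0,0,0,0,0,0],
    [0,0,0,0,0,0]
  ]
}}

```text
clock: 2.7
eef_pos: [526.9, 80.2, 122.0]
tcp_rot: [2.441, 0.001, -0.182]
contact_force: [-0.0, 0.5, 0.8]
opening: 0.993
```

```bash
python3 - <<'E'
from rig import r
from h import *
st=r.sense();R0,p0=cur(st);print(st["clock"],st["qpos"].round(3),p0,st["tcp_rot"],st["contact_force"])
a=np.radians(40);g=np.array([512.6,0.1,27])
R1,_=goal_tilt(a,g);pre=g+R1@[0,0,23-150]
print(pre);plan(R0,p0,R1,g+R1@[0,0,23],10)
for n in("side","top"):
    f=r.grab_frame(n); cv2.imwrite(f"pics/{n}1.png",f["image"])
E
```

```text
2.7 [ 0.481  0.596  1.726 -0.549  1.337  0.936] [526.94087141  80.20180332 121.97805988] [ 2.44142997e+00  6.96928273e-04 -1.82213793e-01] [-0.00358215  0.47433436  0.79991793]
[527.6984151   80.32563264 124.28764428]
row [0.0001, 0.0001, 0.0148] [0.0002, -0.0002, 0.0003] N 10
path [[527.0, 80.0, 122.0], [524.0, 61.0, 99.0], [520.0, 42.0, 77.0], [517.0, 23.0, 54.0], [513.0, 4.0, 32.0], [510.0, -14.0, 9.0]]
```

View pics/side1.png

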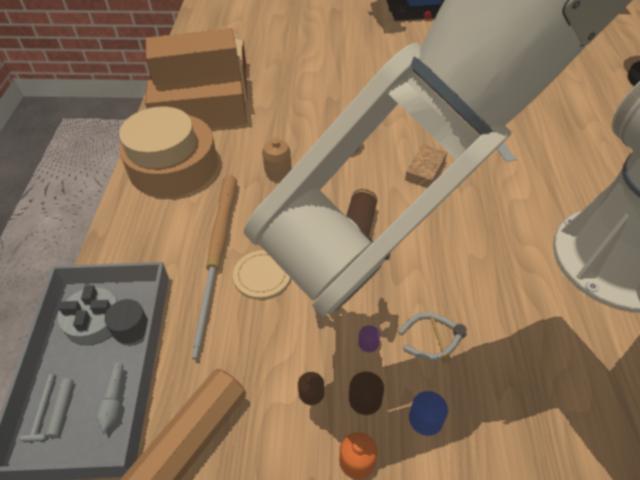

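View pics/top1.png

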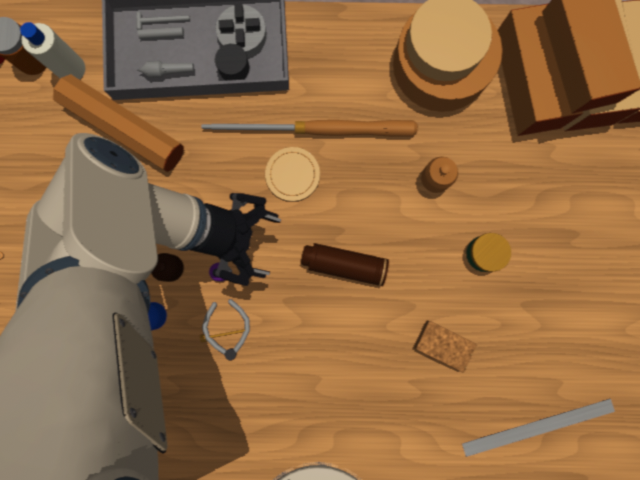

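{"api": "arm_command", "payload": {
  "targets": [
    [0.0001,0.0001,0.0148,0,0,0],
    [0.0001,0.0001,0.0148,0,0,0],
    [0.0001,0.0001,0.0148,0,0,0],
    [0.0001,0.0001,0.0148,0,0,0],
    [0.0001,0.0001,0.0148,0,0,0],
    [0.0001,0.0001,0.0148,0,0,0],
    [0.0001,0.0001,0.0148,0,0,0],
    [0.0001,0.0001,0.0148,0,0,0],
    [0.0001,0.0001,0.0148,0,0,0],
    [0.0001,0.0001,0.0148,0,0,0],
    [0,0,0,0,0,0],
    [0,0,0,0,0,0]
  ]
}}

```text
clock: 3.8
eef_pos: [510.6, -16.5, 10.5]
tcp_rot: [2.442, -0.0, -0.187]
contact_force: [0.0, -0.0, -0.4]
opening: 0.998
```

```bash
python3 - <<'E'
from rig import r
from h import *
st=r.sense();R0,p0=cur(st);print(st["clock"],st["qpos"].round(3),p0,st["tcp_rot"],st["contact_force"])
a=np.radians(40);g=np.array([512.6,0.1,27])
R1,_=goal_tilt(a,g);print(g+R1@[0,0,23])
for n in("side","top"):
    f=r.grab_frame(n); cv2.imwrite(f"pics/{n}2.png",f["image"][150:350,220:460] if n=="side" else cv2.resize(f["image"][200:340,220:420],None,fx=4,fy=4))
E
```

```text
3.8 [ 0.346  0.717  1.864 -0.682  1.077  1.024] [510.56898255 -16.54077427  10.52943859] [ 2.44218725e+00 -4.83227994e-04 -1.86607664e-01] [ 0.00807566 -0.00641665 -0.35082319]
[509.86564136 -14.42905158   9.38097781]
```

View pics/top2.png

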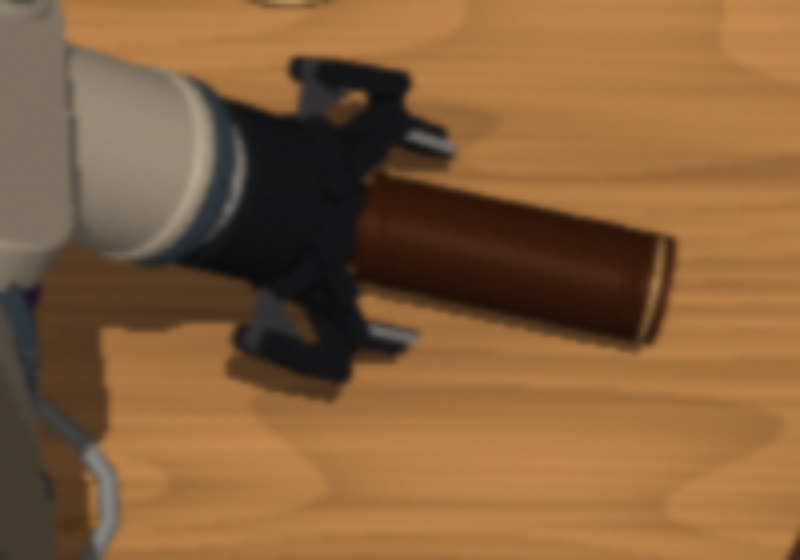

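{"api": "arm_command", "payload": {
  "targets": [
    [0,0,0,0,0,0],
    [0,0,0,0,0,0],
    [0,0,0,0,0,0],
    [0,0,0,0,0,0],
    [0,0,0,0,0,0],
    [0,0,0,0,0,0],
    [0,0,0,0,0,0],
    [0,0,0,0,0,0],
    [0,0,0,0,0,0],
    [0,0,0,0,0,0]
  ],
  "fingers": 0.04,
  "squeeze": 40
}}

```text
clock: 4.73
eef_pos: [511.4, -15.0, 10.9]
tcp_rot: [2.443, -0.002, -0.184]
contact_force: [-0.5, 3.2, 6.8]
opening: 0.616
```

```bash
python3 - <<'E'
from rig import r
from h import *
st=r.sense();R0,p0=cur(st);print(st["clock"],p0,st["tcp_rot"],st["contact_force"],st["wrist_torque"],st["opening"])
f=r.grab_frame("top"); cv2.imwrite(f"pics/top3.png",cv2.resize(f["image"][200:340,220:420],None,fx=4,fy=4))
E
```

```text
4.7333 [511.39409287 -14.96827104  10.92454888] [ 2.44278259e+00 -1.90773944e-03 -1.84141666e-01] [-0.5036268   3.19938621  6.76746792] [ 0.1274958   0.09111606 -0.08376447] 0.6159729583839405
```

View pics/top3.png

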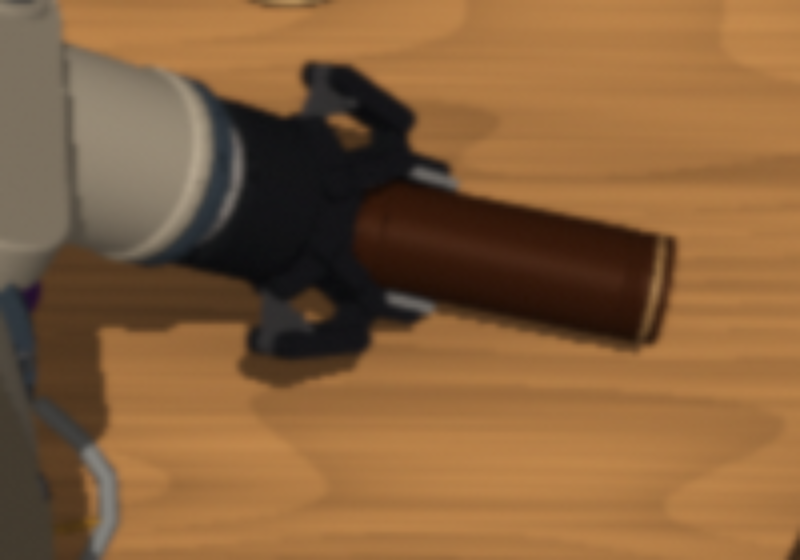

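```bash
python3 - <<'E'
from rig import r
from h import *
st=r.sense();R0,p0=cur(st)
print("lift row",R0.T@[0,0,.001])
P=np.array([489.5,-122.8,2.]);w=R0[:,0];print(w)
w[2]=0;w/=np.linalg.norm(w)
p0=p0+[0,0,2]
for ang,N in((45,20),(90,40)):
    Q=Ro.from_rotvec(w*np.radians(ang)).as_matrix()
    plan(R0,p0,Q@R0,P+Q@(p0-P),N)
E
```

```text
lift row [ 2.00268361e-06  6.43290442e-04 -7.65619616e-04]
[ 0.98309082 -0.18310771  0.00200268]
row [0.0, 0.0032, -0.003] [0.0393, -0.0, 0.0] N 20
path [[511.0, -15.0, 13.0], [511.0, -19.0, 34.0], [509.0, -27.0, 54.0], [507.0, -39.0, 72.0], [504.0, -54.0, 88.0]]
row [0.0, 0.0032, -0.003] [0.0393, -0.0, 0.0] N 40
path [[511.0, -15.0, 13.0], [509.0, -27.0, 54.0], [504.0, -54.0, 88.0], [497.0, -92.0, 108.0], [489.0, -134.0, 112.0]]
```

{"api": "arm_command", "payload": {
  "targets": [
    [0,0.0006,-0.0008,0,0,0],
    [0,0.0007,-0.0007,0,0,0],
    [0,0.0032,-0.003,0.0393,0,0],
    [0,0.0032,-0.003,0.0393,0,0],
    [0,0.0032,-0.003,0.0393,0,0],
    [0,0.0032,-0.003,0.0393,0,0],
    [0,0.0032,-0.003,0.0393,0,0],
    [0,0.0032,-0.003,0.0393,0,0],
    [0,0.0032,-0.003,0.0393,0,0],
    [0,0.0032,-0.003,0.0393,0,0],
    [0,0.0032,-0.003,0.0393,0,0],
    [0,0.0032,-0.003,0.0393,0,0],
    [0,0,0,0,0,0],
    [0,0,0,0,0,0]
  ]
}}

```text
clock: 5.95
eef_pos: [508.1, -28.5, 54.1]
tcp_rot: [2.835, -0.001, -0.186]
contact_force: [0.4, -0.7, -2.8]
opening: 0.622
```

```bash
python3 - <<'E'
from rig import r
from h import *
st=r.sense();R0,p0=cur(st);print(st["clock"],st["qpos"].round(3),p0,st["tcp_rot"],st["contact_force"],st["wrist_torque"],st["opening"])
f=r.grab_frame("top"); cv2.imwrite(f"pics/top4.png",cv2.resize(f["image"][200:340,220:420],None,fx=4,fy=4))
f=r.grab_frame("side"); cv2.imwrite(f"pics/side4.png",cv2.resize(f["image"][130:330,260:460],None,fx=3,fy=3))
E
```

```text
5.95 [ 0.135  0.478  1.971 -0.398  0.833  0.612] [508.12907148 -28.52290619  54.13269441] [ 2.83473783e+00 -9.89747053e-04 -1.86270073e-01] [ 0.36420954 -0.68464477 -2.75024911] [ 0.50175741 -0.05444956 -0.03389165] 0.6220542069781646
```

View pics/top4.png

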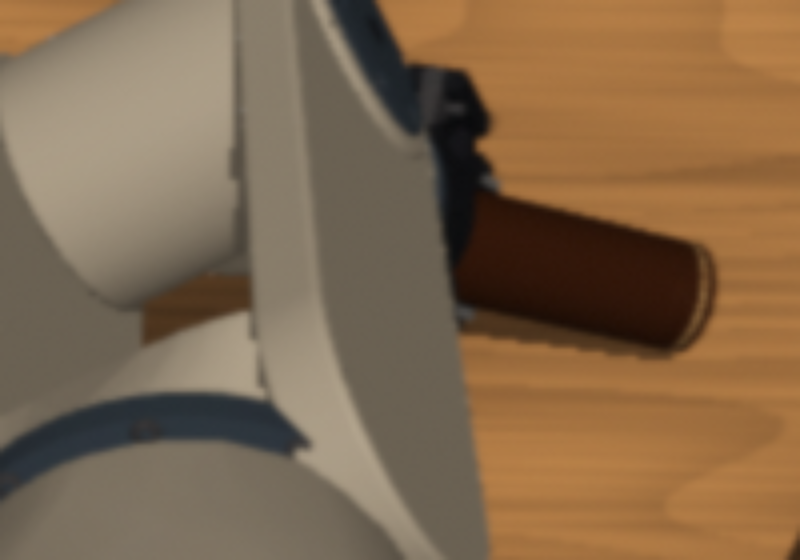

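View pics/side4.png

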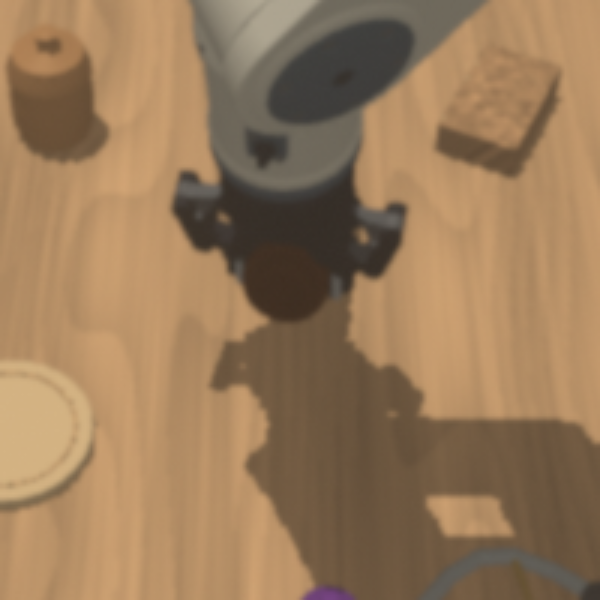

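{"api": "arm_command", "payload": {
  "targets": [
    [0,0.0032,-0.003,0.0393,0,0],
    [0,0.0032,-0.003,0.0393,0,0],
    [0,0.0032,-0.003,0.0393,0,0],
    [0,0.0032,-0.003,0.0393,0,0],
    [0,0.0032,-0.003,0.0393,0,0],
    [0,0.0032,-0.003,0.0393,0,0],
    [0,0.0032,-0.003,0.0393,0,0],
    [0,0.0032,-0.003,0.0393,0,0],
    [0,0.0032,-0.003,0.0393,0,0],
    [0,0.0032,-0.003,0.0393,0,0],
    [0,0.0032,-0.003,0.0393,0,0],
    [0,0.0032,-0.003,0.0393,0,0],
    [0,0.0032,-0.003,0.0393,0,0],
    [0,0.0032,-0.003,0.0393,0,0],
    [0,0.0032,-0.003,0.0393,0,0],
    [0,0,0,0,0,0],
    [0,0,0,0,0,0]
  ]
}}

```text
clock: 7.47
eef_pos: [499.5, -73.2, 99.1]
tcp_rot: [-2.859, 0.001, -0.185]
contact_force: [-0.5, 0.3, -2.5]
opening: 0.617
```

```bash
python3 - <<'E'
from rig import r
from h import *
st=r.sense();R0,p0=cur(st);print(st["clock"],st["qpos"].round(3),p0,st["tcp_rot"],st["contact_force"],st["wrist_torque"],st["opening"])
P=np.array([489.5,-122.8,2.]);Ri=Ro.from_euler("xyz",[2.44278259,-0.0019,-0.1841]).as_matrix();w=Ri[:,0].copy();w[2]=0
pi=np.array([511.4,-15.,12.9]);Q=Ro.from_rotvec(w*np.pi/2).as_matrix()
plan(R0,p0,Q@Ri,P+Q@(pi-P),15)
f=r.grab_frame("top"); cv2.imwrite(f"pics/top5.png",f["image"])
f=r.grab_frame("side"); cv2.imwrite(f"pics/side5.png",cv2.resize(f["image"][130:330,260:460],None,fx=3,fy=3))
E
```

```text
7.4667 [-0.336  0.373  1.995  0.374  0.853 -0.41 ] [499.53407494 -73.19556692  99.10977388] [-2.85944710e+00  1.19368641e-03 -1.85202030e-01] [-0.53850265  0.26555888 -2.50310334] [-0.12739902  0.04958866  0.01239135] 0.6174568502834272
row [0.0001, 0.0031, -0.0029] [0.0393, 0.0001, 0.0] N 15
path [[500.0, -73.0, 99.0], [498.0, -85.0, 105.0], [496.0, -96.0, 109.0], [494.0, -109.0, 111.0], [491.0, -121.0, 112.0], [489.0, -134.0, 112.0]]
```

View pics/top5.png

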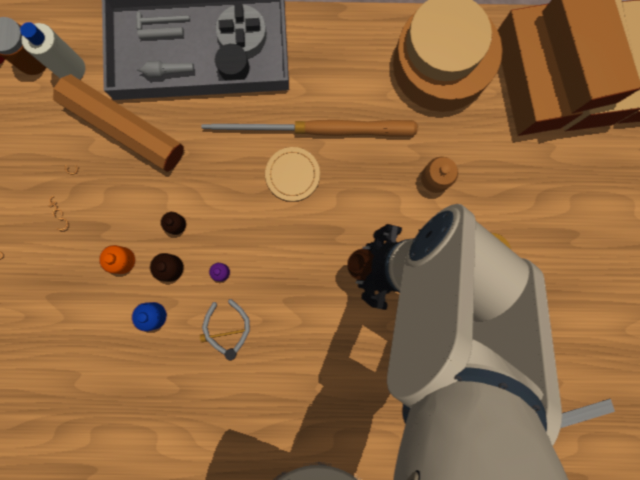

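View pics/side5.png

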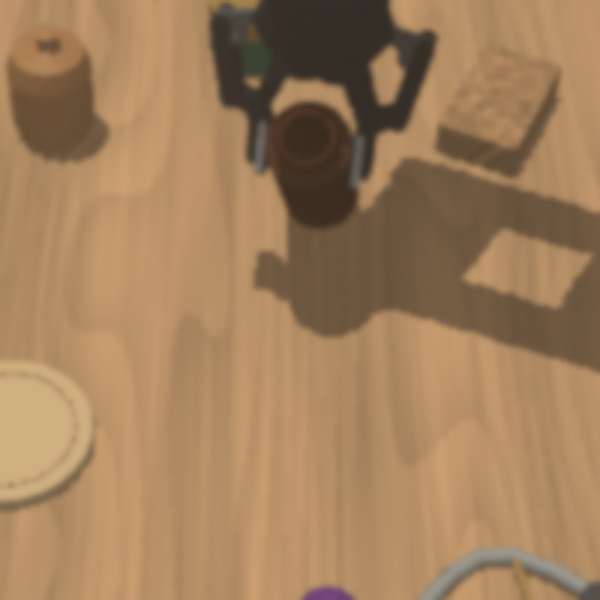

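{"api": "arm_command", "payload": {
  "targets": [
    [0.0001,0.0031,-0.0029,0.0393,0,0],
    [0.0001,0.0031,-0.0029,0.0393,0,0],
    [0.0001,0.0031,-0.0029,0.0393,0,0],
    [0.0001,0.0031,-0.0029,0.0393,0,0],
    [0.0001,0.0031,-0.0029,0.0393,0,0],
    [0.0001,0.0031,-0.0029,0.0393,0,0],
    [0.0001,0.0031,-0.0029,0.0393,0,0],
    [0.0001,0.0031,-0.0029,0.0393,0,0],
    [0.0001,0.0031,-0.0029,0.0393,0,0],
    [0.0001,0.0031,-0.0029,0.0393,0,0],
    [0.0001,0.0031,-0.0029,0.0393,0,0],
    [0.0001,0.0031,-0.0029,0.0393,0,0],
    [0.0001,0.0031,-0.0029,0.0393,0,0],
    [0.0001,0.0031,-0.0029,0.0393,0,0],
    [0.0001,0.0031,-0.0029,0.0393,0,0],
    [0,0,0,0,0,0],
    [0,0,0,0,0,0]
  ]
}}

```text
clock: 8.98
eef_pos: [490.1, -133.7, 111.1]
tcp_rot: [-2.27, 0.001, -0.184]
contact_force: [-0.1, 0.0, -3.5]
opening: 0.615
```

```bash
python3 - <<'E'
from rig import r
from h import *
st=r.sense();R0,p0=cur(st);print(st["clock"],st["qpos"].round(3),p0,st["tcp_rot"],st["contact_force"],st["wrist_torque"],st["opening"])
Ri=Ro.from_euler("xyz",[2.44278259,-0.0019,-0.1841]).as_matrix()
print("turned deg",np.degrees(Ro.from_matrix(R0@Ri.T).as_rotvec()),"down row",R0.T@[0,0,-1])
f=r.grab_frame("side"); cv2.imwrite(f"pics/side6.png",cv2.resize(f["image"][130:330,260:460],None,fx=3,fy=3))
E
```

```text
8.9833 [-0.727  0.621  1.853  0.745  1.307 -0.989] [ 490.09128082 -133.65401114  111.1278006 ] [-2.27036478e+00  8.90584467e-04 -1.84071068e-01] [-0.13112717  0.04848738 -3.49334138] [-0.7454896   0.17726691  0.021404  ] 0.6148456280900878
turned deg [ 8.84596513e+01 -1.63428433e+01  4.67040902e-02] down row [0.00089058 0.76511982 0.64388731]
```

View pics/side6.png

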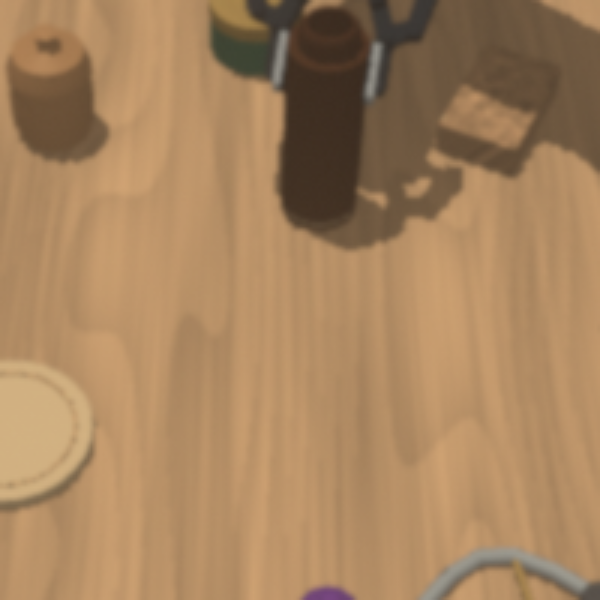

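{"api": "arm_command", "payload": {
  "targets": [
    [0,0.0004,0.0003,0,0,0],
    [0,0.0004,0.0003,0,0,0],
    [0,0.0004,0.0003,0,0,0],
    [0,0,0,0,0,0]
  ]
}}

```text
clock: 9.37
eef_pos: [490.2, -133.7, 110.6]
tcp_rot: [-2.269, -0.001, -0.184]
contact_force: [0.1, 0.7, -5.1]
opening: 0.619
```

{"api": "arm_command", "payload": {
  "targets": [
    [0,0.0004,0.0003,0,0,0],
    [0,0.0004,0.0003,0,0,0],
    [0,0,0,0,0,0]
  ]
}}

```text
clock: 9.62
eef_pos: [490.2, -133.8, 110.4]
tcp_rot: [-2.267, -0.001, -0.184]
contact_force: [-1.6, -0.6, 4.7]
opening: 0.616
```

{"api": "arm_command", "payload": {
  "targets": [
    [0,0,0,0,0,0],
    [0,0,0,0,0,0],
    [0,0,0,0,0,0],
    [0,0,0,0,0,0],
    [0,0,0,0,0,0],
    [0,0,0,0,0,0],
    [0,0,0,0,0,0],
    [0,0,0,0,0,0],
    [0,0,0,0,0,0],
    [0,0,0,0,0,0]
  ],
  "fingers": 0.085
}}

```text
clock: 10.45
eef_pos: [490.2, -134.0, 109.4]
tcp_rot: [-2.269, -0.001, -0.185]
contact_force: [-0.1, 0.4, 0.3]
opening: 0.995
```

```bash
python3 - <<'E'
from rig import r
from h import *
st=r.sense();R0,p0=cur(st);print(st["clock"],p0,st["tcp_rot"],st["contact_force"],st["wrist_torque"],st["opening"])
f=r.grab_frame("side"); cv2.imwrite(f"pics/side7.png",cv2.resize(f["image"][130:330,260:460],None,fx=3,fy=3))
f=r.grab_frame("top"); cv2.imwrite(f"pics/top7.png",cv2.resize(f["image"][200:340,320:520],None,fx=4,fy=4))
E
```

```text
10.45 [ 490.17055012 -134.04994191  109.42718077] [-2.26864735e+00 -9.29696371e-04 -1.84624197e-01] [-0.05849383  0.38288781  0.30502065] [-0.2699836  -0.01910021  0.00517569] 0.9949687563972991
```

View pics/side7.png

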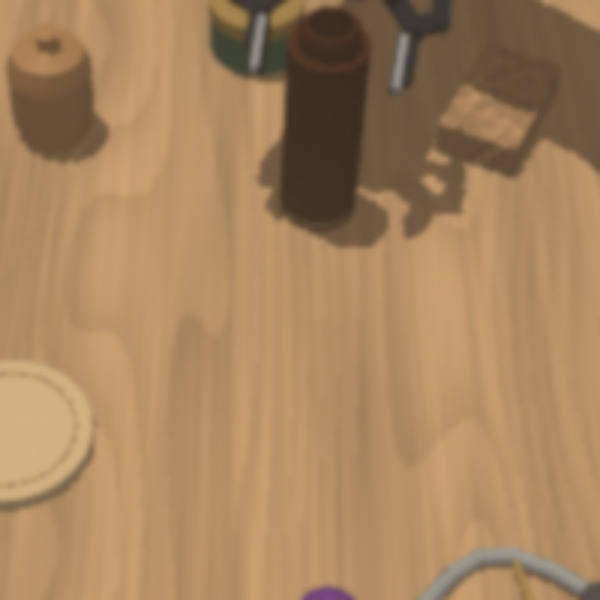

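View pics/top7.png

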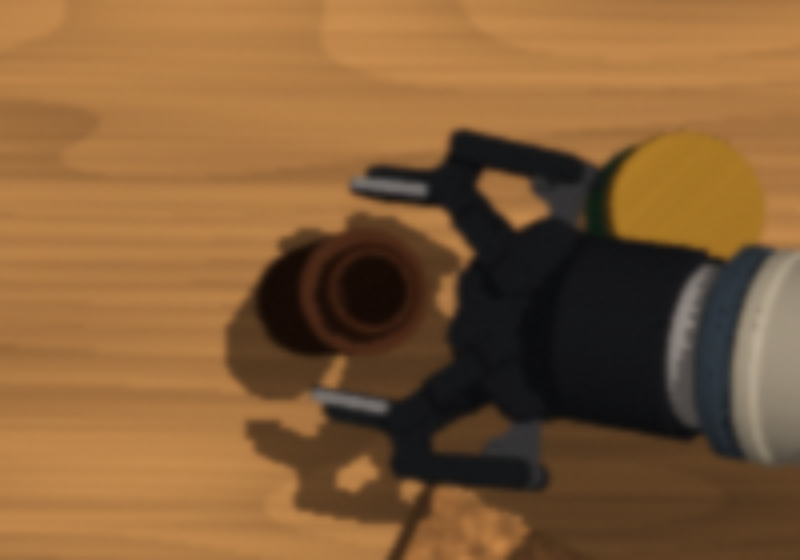

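{"api": "arm_command", "payload": {
  "targets": [
    [0,0,-0.01,0,0,0],
    [0,0,-0.015,0,0,0],
    [0,0,-0.015,0,0,0],
    [0,0,-0.015,0,0,0],
    [0,0,-0.02,0,0,0],
    [0,0,-0.02,0,0,0],
    [0,0,-0.02,0,0,0],
    [0,0,-0.02,0,0,0],
    [0,0,-0.02,0,0,0],
    [0,0,0,0,0,0]
  ]
}}

```text
clock: 11.38
eef_pos: [468.7, -254.3, 211.5]
tcp_rot: [-2.272, -0.005, -0.187]
contact_force: [0.6, 0.3, -0.1]
opening: 0.995
```

```bash
python3 - <<'E'
from rig import r
from h import *
st=r.sense();R0,p0=cur(st);print(st["clock"],st["qpos"].round(3),p0,st["tcp_rot"],st["contact_force"])
# lid target: tool down, jaw along y
lid=np.array([494.4,298.3]);z=np.array([0,0,-1.])
for x in ([0,1.,0],[0,-1.,0]):
    x=np.array(x);R1=np.c_[x,np.cross(z,x),z]
    print(x);plan(R0,p0,R1,np.r_[lid,160],34)
f=r.grab_frame("side"); cv2.imwrite(f"pics/side8.png",f["image"]);cv2.imwrite("pics/side8z.png",cv2.resize(f["image"][110:230,320:420],None,fx=5,fy=5))
f=r.grab_frame("top"); cv2.imwrite("pics/top8.png",f["image"]);cv2.imwrite(f"pics/top8z.png",cv2.resize(f["image"][220:320,330:450],None,fx=6,fy=6))
E
```

```text
11.3833 [-0.887  0.558  1.656  0.626  1.576 -0.916] [ 468.69442197 -254.31120429  211.49532382] [-2.27194664 -0.00451604 -0.1865024 ] [ 0.64139257  0.28545356 -0.09176366]
[0. 1. 0.]
row [0.0114, -0.0116, 0.0091] [-0.0184, -0.0224, -0.048] N 34
path [[469.0, -254.0, 211.0], [560.0, -140.0, 233.0], [598.0, 3.0, 241.0], [581.0, 149.0, 224.0], [516.0, 273.0, 177.0]]
[ 0. -1.  0.]
row [-0.0123, -0.01, 0.008] [-0.0214, 0.0175, 0.038] N 34
path [[469.0, -254.0, 211.0], [409.0, -127.0, 228.0], [391.0, 13.0, 232.0], [416.0, 151.0, 216.0], [475.0, 272.0, 175.0]]
```

View pics/side8z.png

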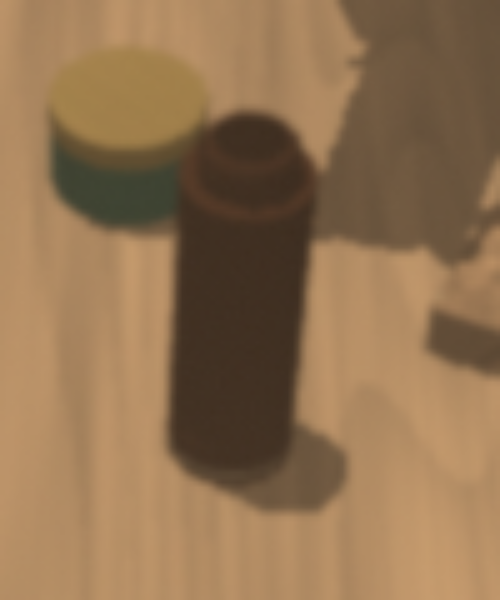

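View pics/top8z.png

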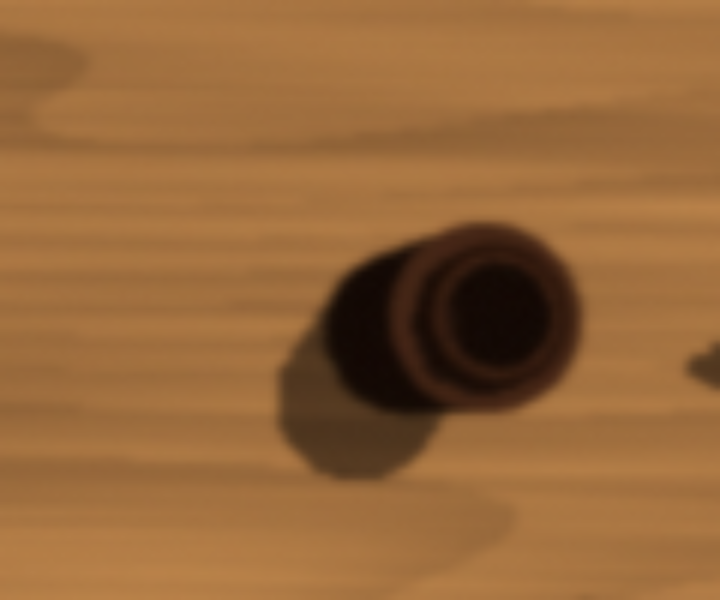

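```bash
python3 - <<'E'
from rig import r
from h import *
t=r.grab_frame("top");s=r.grab_frame("side")
print("top shoulder",onz(t,411,272.8,147),"bore",onz(t,413.25,272.7,164))
print("side shoulder",onz(s,320+249/5,110+181/5,147),"top",onz(s,320+251/5,110+139/5,164))
# mask-based: body silhouette bottom etc
im=s["image"];hsv=cv2.cvtColor(im,cv2.COLOR_BGR2HSV)
for v in (115,120,125,130,135,138,141,145,150): print(v, im[v,355:388].astype(int).sum(1).tolist())
E
```

```text
top shoulder [ 485.05233851 -149.61238269  147.        ] bore [ 484.67256024 -150.16333423  164.        ]
side shoulder [ 487.92173311 -144.44055594  147.        ] top [ 488.06556327 -148.65814799  164.        ]
115 [434, 433, 426, 425, 425, 418, 412, 411, 408, 406, 404, 407, 400, 397, 394, 400, 399, 392, 377, 371, 379, 388, 397, 404, 409, 408, 403, 391, 385, 388, 390, 397, 402]
120 [422, 425, 429, 430, 431, 424, 419, 412, 411, 408, 406, 399, 393, 391, 394, 397, 397, 390, 376, 372, 376, 385, 394, 402, 408, 410, 406, 394, 382, 383, 385, 386, 393]
125 [365, 363, 366, 371, 381, 393, 408, 414, 413, 411, 411, 405, 396, 392, 397, 397, 397, 388, 381, 374, 379, 385, 391, 399, 405, 411, 413, 411, 403, 392, 385, 381, 385]
130 [362, 364, 363, 363, 360, 358, 366, 388, 407, 411, 414, 406, 392, 387, 390, 393, 390, 386, 382, 382, 382, 388, 396, 401, 405, 410, 414, 417, 415, 416, 412, 414, 415]
135 [357, 352, 334, 300, 258, 230, 231, 221, 183, 155, 146, 145, 142, 144, 144, 147, 147, 144, 144, 146, 152, 180, 241, 312, 371, 401, 412, 417, 416, 417, 415, 411, 391]
138 [246, 230, 220, 209, 188, 170, 167, 167, 153, 146, 145, 145, 146, 146, 147, 145, 143, 142, 144, 144, 144, 147, 152, 170, 225, 325, 396, 415, 416, 416, 412, 392, 334]
141 [207, 197, 192, 184, 168, 159, 162, 166, 168, 165, 162, 155, 151, 149, 149, 147, 148, 146, 147, 149, 156, 165, 162, 158, 156, 184, 241, 320, 380, 398, 352, 283, 253]
145 [178, 183, 185, 184, 170, 153, 150, 150, 150, 150, 151, 152, 155, 157, 158, 158, 155, 153, 150, 148, 147, 143, 143, 141, 140, 148, 166, 198, 248, 270, 257, 249, 250]
150 [162, 150, 150, 158, 168, 179, 182, 178, 174, 168, 164, 155, 149, 148, 146, 146, 145, 144, 148, 148, 150, 150, 157, 169, 173, 170, 160, 172, 212, 244, 252, 250, 249]
```

{"api": "arm_command", "payload": {
  "targets": [
    [0.0114,-0.0116,0.0091,-0.0184,-0.0224,-0.048],
    [0.0114,-0.0116,0.0091,-0.0184,-0.0224,-0.048],
    [0.0114,-0.0116,0.0091,-0.0184,-0.0224,-0.048],
    [0.0114,-0.0116,0.0091,-0.0184,-0.0224,-0.048],
    [0.0114,-0.0116,0.0091,-0.0184,-0.0224,-0.048],
    [0.0114,-0.0116,0.0091,-0.0184,-0.0224,-0.048],
    [0.0114,-0.0116,0.0091,-0.0184,-0.0224,-0.048],
    [0.0114,-0.0116,0.0091,-0.0184,-0.0224,-0.048],
    [0.0114,-0.0116,0.0091,-0.0184,-0.0224,-0.048],
    [0.0114,-0.0116,0.0091,-0.0184,-0.0224,-0.048],
    [0.0114,-0.0116,0.0091,-0.0184,-0.0224,-0.048],
    [0.0114,-0.0116,0.0091,-0.0184,-0.0224,-0.048],
    [0.0114,-0.0116,0.0091,-0.0184,-0.0224,-0.048],
    [0.0114,-0.0116,0.0091,-0.0184,-0.0224,-0.048],
    [0.0114,-0.0116,0.0091,-0.0184,-0.0224,-0.048],
    [0.0114,-0.0116,0.0091,-0.0184,-0.0224,-0.048],
    [0.0114,-0.0116,0.0091,-0.0184,-0.0224,-0.048],
    [0.0114,-0.0116,0.0091,-0.0184,-0.0224,-0.048],
    [0.0114,-0.0116,0.0091,-0.0184,-0.0224,-0.048],
    [0.0114,-0.0116,0.0091,-0.0184,-0.0224,-0.048]
  ]
}}

```text
clock: 13.25
eef_pos: [594.3, 82.8, 234.5]
tcp_rot: [-2.792, -0.202, 0.86]
contact_force: [-0.1, 0.1, 0.3]
opening: 0.997
```

{"api": "arm_command", "payload": {
  "targets": [
    [0.0114,-0.0116,0.0091,-0.0184,-0.0224,-0.048],
    [0.0114,-0.0116,0.0091,-0.0184,-0.0224,-0.048],
    [0.0114,-0.0116,0.0091,-0.0184,-0.0224,-0.048],
    [0.0114,-0.0116,0.0091,-0.0184,-0.0224,-0.048],
    [0.0114,-0.0116,0.0091,-0.0184,-0.0224,-0.048],
    [0.0114,-0.0116,0.0091,-0.0184,-0.0224,-0.048],
    [0.0114,-0.0116,0.0091,-0.0184,-0.0224,-0.048],
    [0.0114,-0.0116,0.0091,-0.0184,-0.0224,-0.048],
    [0.0114,-0.0116,0.0091,-0.0184,-0.0224,-0.048],
    [0.0114,-0.0116,0.0091,-0.0184,-0.0224,-0.048],
    [0.0114,-0.0116,0.0091,-0.0184,-0.0224,-0.048],
    [0.0114,-0.0116,0.0091,-0.0184,-0.0224,-0.048],
    [0.0114,-0.0116,0.0091,-0.0184,-0.0224,-0.048],
    [0.0114,-0.0116,0.0091,-0.0184,-0.0224,-0.048],
    [0,0,0,0,0,0],
    [0,0,0,0,0,0]
  ]
}}

```text
clock: 14.58
eef_pos: [489.9, 302.7, 159.4]
tcp_rot: [-3.137, -0.002, 1.576]
contact_force: [0.5, -0.8, 0.9]
opening: 0.996
```

```bash
cat > s.py <<'E'
from rig import r
from h import *
def go(x,y,z,yaw,N):
    st=r.sense();R0,p0=cur(st);print(st["clock"],st["qpos"].round(3),p0,st["tcp_rot"].round(4),st["contact_force"].round(1),round(st["opening"],3))
    X=np.array([np.cos(yaw),np.sin(yaw),0]);Z=np.array([0,0,-1.])
    return plan(R0,p0,np.c_[X,np.cross(Z,X),Z],np.array([x,y,z]),N)
E
python3 - <<'E'
from s import *
go(494.4,298.3,80,np.pi/2,5)
for n in("side","top"):
    f=r.grab_frame(n); cv2.imwrite(f"pics/{n}9.png",f["image"])
E
```

```text
14.5833 [ 0.548  0.358  1.804  0.005  0.983 -1.031] [489.87821311 302.70883806 159.38636598] [-3.1369e+00 -2.1000e-03  1.5762e+00] [ 0.5 -0.8  0.9] 0.996
row [-0.0009, 0.0009, 0.0159] [-0.0009, -0.0004, 0.0011] N 5
path [[490.0, 303.0, 159.0], [491.0, 302.0, 144.0], [492.0, 301.0, 128.0], [493.0, 300.0, 112.0], [493.0, 299.0, 96.0], [494.0, 298.0, 80.0]]
```

View pics/side9.png

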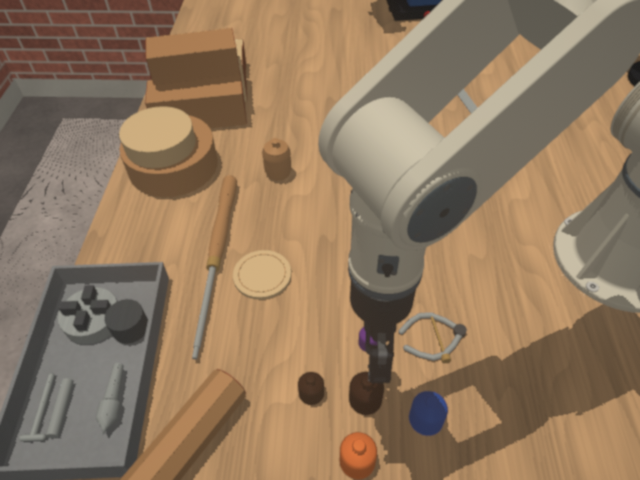

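{"api": "arm_command", "payload": {
  "targets": [
    [-0.0009,0.0009,0.0159,-0.0009,-0.0004,0.0011],
    [-0.0009,0.0009,0.0159,-0.0009,-0.0004,0.0011],
    [-0.0009,0.0009,0.0159,-0.0009,-0.0004,0.0011],
    [-0.0009,0.0009,0.0159,-0.0009,-0.0004,0.0011],
    [-0.0009,0.0009,0.0159,-0.0009,-0.0004,0.0011],
    [0,0,0,0,0,0]
  ]
}}

```text
clock: 15.18
eef_pos: [495.7, 295.8, 78.5]
tcp_rot: [-3.14, 0.001, 1.566]
contact_force: [-0.9, -0.1, -0.4]
opening: 1.001
```

```bash
python3 - <<'E'
from s import *
go(494.4,298.3,8,np.pi/2,6)
for n in("side","top"):
    f=r.grab_frame(n); cv2.imwrite(f"pics/{n}10.png",cv2.resize(f["image"][320:470,280:480],None,fx=4,fy=4) if n=="side" else cv2.resize(f["image"][190:340,80:280],None,fx=4,fy=4))
E
```

```text
15.1833 [ 0.535  0.468  1.854  0.     0.822 -1.03 ] [495.66717359 295.83283746  78.54782711] [-3.1404e+00  6.0000e-04  1.5658e+00] [-0.9 -0.1 -0.4] 1.001
row [0.0004, -0.0002, 0.0118] [-0.0002, 0.0001, -0.0008] N 6
path [[496.0, 296.0, 79.0], [495.0, 296.0, 67.0], [495.0, 297.0, 55.0], [495.0, 297.0, 43.0], [495.0, 297.0, 32.0], [495.0, 298.0, 20.0], [494.0, 298.0, 8.0]]
```

View pics/side10.png

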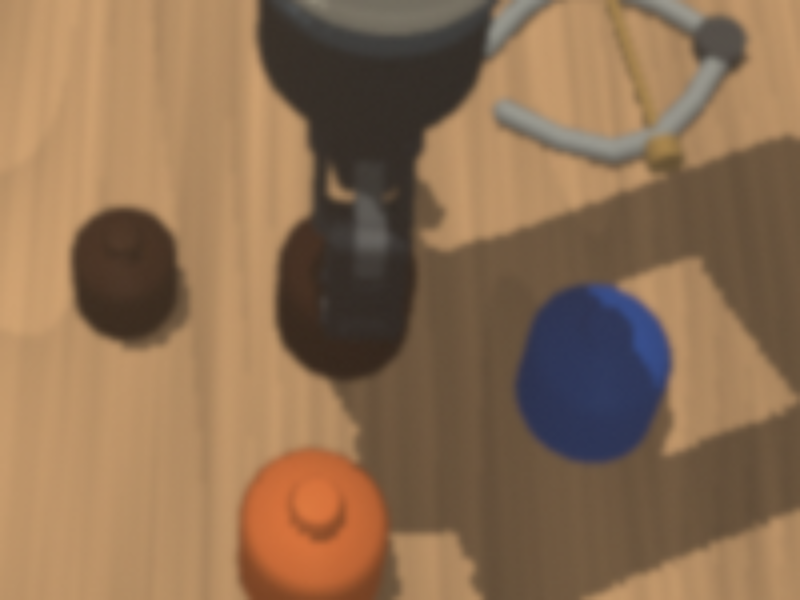

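View pics/top10.png

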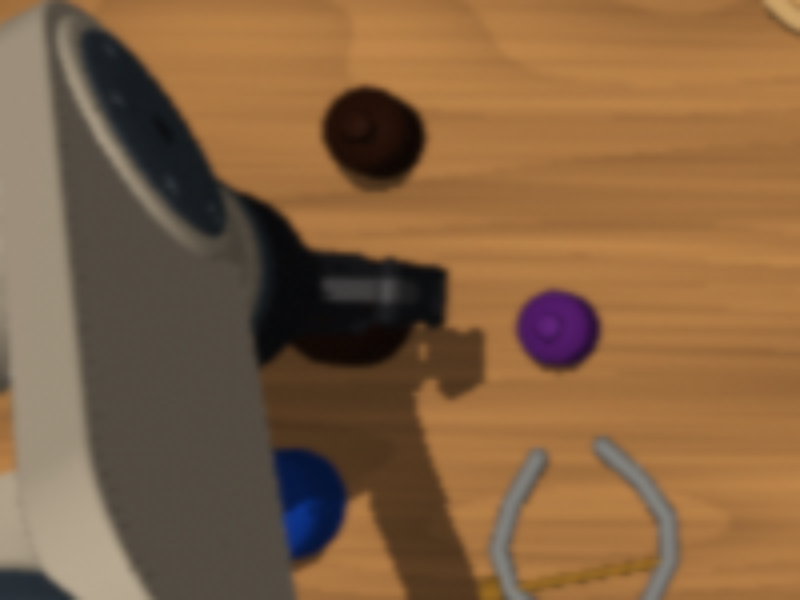

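{"api": "arm_command", "payload": {
  "targets": [
    [0.0004,-0.0002,0.0118,0,0,-0.0008],
    [0.0004,-0.0002,0.0118,0,0,-0.0008],
    [0.0004,-0.0002,0.0118,0,0,-0.0008],
    [0.0004,-0.0002,0.0118,0,0,-0.0008],
    [0.0004,-0.0002,0.0118,0,0,-0.0008],
    [0.0004,-0.0002,0.0118,0,0,-0.0008],
    [0,0,0,0,0,0],
    [0,0,0,0,0,0]
  ]
}}

```text
clock: 15.95
eef_pos: [494.7, 299.9, 9.1]
tcp_rot: [3.141, -0.0, 1.573]
contact_force: [0.3, 0.3, -0.3]
opening: 0.999
```

{"api": "arm_command", "payload": {
  "targets": [
    [0,0,0,0,0,0],
    [0,0,0,0,0,0],
    [0,0,0,0,0,0],
    [0,0,0,0,0,0],
    [0,0,0,0,0,0],
    [0,0,0,0,0,0],
    [0,0,0,0,0,0],
    [0,0,0,0,0,0],
    [0,0,0,0,0,0],
    [0,0,0,0,0,0]
  ],
  "fingers": 0.04,
  "squeeze": 20
}}

```text
clock: 16.78
eef_pos: [495.8, 300.5, 10.9]
tcp_rot: [3.138, -0.002, 1.573]
contact_force: [-0.5, -0.2, 5.8]
opening: 0.626
```

```bash
python3 - <<'E'
from s import *
go(494.4,298.3,95,np.pi/2,6)
for n in("side","top"):
    f=r.grab_frame(n); cv2.imwrite(f"pics/{n}11.png",cv2.resize(f["image"][320:470,280:480],None,fx=4,fy=4) if n=="side" else cv2.resize(f["image"][190:340,80:280],None,fx=4,fy=4))
E
```

```text
16.7833 [ 0.542  0.573  1.876 -0.     0.689 -1.03 ] [495.81949583 300.5163111   10.92710193] [ 3.1383e+00 -1.9000e-03  1.5729e+00] [-0.5 -0.2  5.8] 0.626
row [-0.0004, -0.0002, -0.014] [0.0006, -0.0003, 0.0003] N 6
path [[496.0, 301.0, 11.0], [496.0, 300.0, 25.0], [495.0, 300.0, 39.0], [495.0, 299.0, 53.0], [495.0, 299.0, 67.0], [495.0, 299.0, 81.0], [494.0, 298.0, 95.0]]
```

View pics/side11.png

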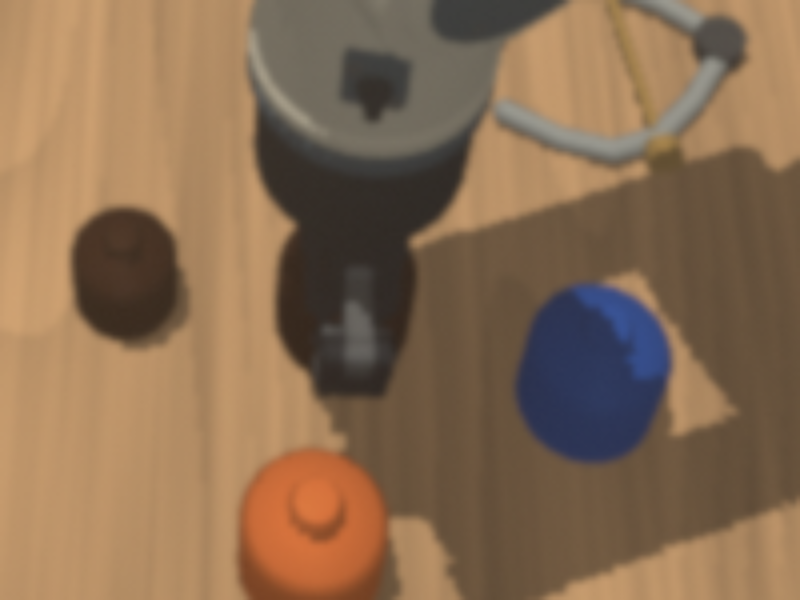

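{"api": "arm_command", "payload": {
  "targets": [
    [0,0,0,0,0,0],
    [0,0,0,0,0,0],
    [0,0,0,0,0,0],
    [0,0,0,0,0,0],
    [0,0,0,0,0,0],
    [0,0,0,0,0,0],
    [0,0,0,0,0,0],
    [0,0,0,0,0,0]
  ],
  "fingers": 0.085
}}

```text
clock: 17.55
eef_pos: [495.3, 300.2, 10.1]
tcp_rot: [3.139, -0.001, 1.573]
contact_force: [0.5, 0.2, 0.0]
opening: 0.995
```

{"api": "arm_command", "payload": {
  "targets": [
    [0,0,0,0,0,0.0982],
    [0,0,0,0,0,0.0982],
    [0,0,0,0,0,0.0982],
    [0,0,0,0,0,0.0982],
    [0,0,0,0,0,0.0982],
    [0,0,0,0,0,0.0982],
    [0,0,0,0,0,0.0982],
    [0,0,0,0,0,0.0982],
    [0,0,0,0,0,0.0982],
    [0,0,0,0,0,0.0982],
    [0,0,0,0,0,0.0982],
    [0,0,0,0,0,0.0982],
    [0,0,0,0,0,0.0982],
    [0,0,0,0,0,0.0982],
    [0,0,0,0,0,0.0982],
    [0,0,0,0,0,0.0982],
    [0,0,0,0,0,0],
    [0,0,0,0,0,0]
  ]
}}

```text
clock: 19.05
eef_pos: [495.3, 300.2, 10.2]
tcp_rot: [-3.14, -0.002, 0.005]
contact_force: [0.2, 0.5, -0.0]
opening: 0.995
```

```bash
python3 - <<'E'
from s import *
go(495,300.3,8,0,3)
for n in("side","top"):
    f=r.grab_frame(n); cv2.imwrite(f"pics/{n}12.png",cv2.resize(f["image"][320:470,280:480],None,fx=4,fy=4) if n=="side" else cv2.resize(f["image"][190:340,80:280],None,fx=4,fy=4))
E
```

```text
19.05 [ 0.542  0.574  1.877 -0.     0.688  0.538] [495.34933971 300.23409543  10.18044345] [-3.1403e+00 -2.3000e-03  4.7000e-03] [ 0.2  0.5 -0. ] 0.995
row [-0.0001, -0.0, 0.0007] [-0.0004, -0.0008, 0.0016] N 3
path [[495.0, 300.0, 10.0], [495.0, 300.0, 9.0], [495.0, 300.0, 9.0], [495.0, 300.0, 8.0]]
```

View pics/side12.png

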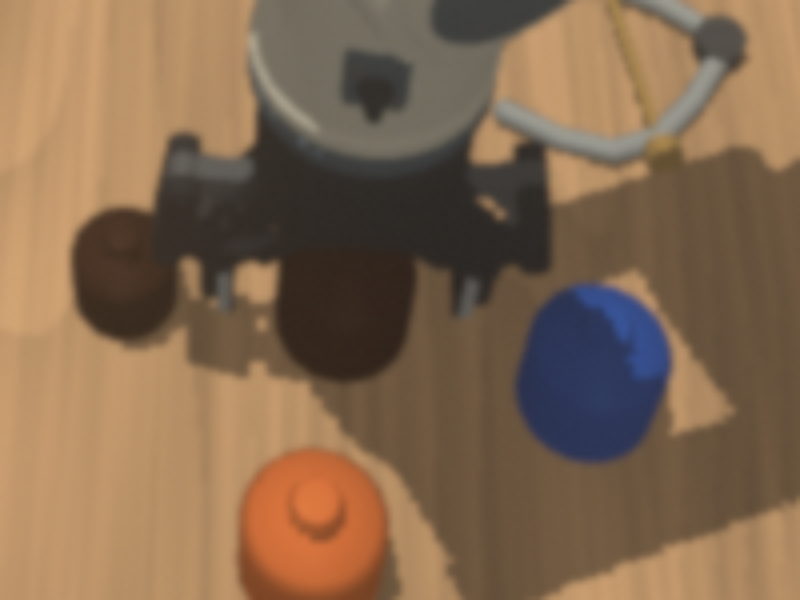

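{"api": "arm_command", "payload": {
  "targets": [
    [0,0,0.0007,0,-0.0008,0.0016],
    [0,0,0.0007,0,-0.0008,0.0016],
    [0,0,0,0,0,0],
    [0,0,0,0,0,0],
    [0,0,0,0,0,0],
    [0,0,0,0,0,0],
    [0,0,0,0,0,0],
    [0,0,0,0,0,0],
    [0,0,0,0,0,0],
    [0,0,0,0,0,0],
    [0,0,0,0,0,0],
    [0,0,0,0,0,0]
  ],
  "fingers": 0.04,
  "squeeze": 30
}}

```text
clock: 20.15
eef_pos: [495.3, 300.2, 8.8]
tcp_rot: [-3.14, -0.001, -0.001]
contact_force: [-0.3, -0.2, 2.5]
opening: 0.619
```

```bash
python3 - <<'E'
from s import *
go(495,300.3,250,0,8)
E
```

```text
20.15 [5.420e-01 5.770e-01 1.876e+00 1.000e-03 6.880e-01 5.430e-01] [495.33451484 300.22214156   8.78573712] [-3.1404e+00 -6.0000e-04 -1.5000e-03] [-0.3 -0.2  2.5] 0.619
row [-0.0, -0.0, -0.0302] [-0.0002, -0.0001, -0.0002] N 8
path [[495.0, 300.0, 9.0], [495.0, 300.0, 69.0], [495.0, 300.0, 129.0], [495.0, 300.0, 190.0], [495.0, 300.0, 250.0]]
```

{"api": "arm_command", "payload": {
  "targets": [
    [0,0,-0.015,0,0,0],
    [0,0,-0.025,0,0,0],
    [0,0,-0.03,0,0,0],
    [0,0,-0.03,0,0,0],
    [0,0,-0.03,0,0,0],
    [0,0,-0.03,0,0,0],
    [0,0,-0.03,0,0,0],
    [0,0,-0.02,0,0,0],
    [0,0,0,0,0,0]
  ]
}}

```text
clock: 20.9
eef_pos: [497.3, 301.3, 223.3]
tcp_rot: [-3.137, -0.007, -0.002]
contact_force: [0.5, 0.7, -0.6]
opening: 0.627
```

```bash
python3 - <<'E'
from s import *
go(486.4,-60,218,0,20)
for n in("side","top"):
    f=r.grab_frame(n); cv2.imwrite(f"pics/{n}13.png",f["image"])
E
```

```text
20.9 [5.420e-01 2.890e-01 1.743e+00 1.000e-03 1.101e+00 5.430e-01] [497.27074966 301.28082064 223.34914691] [-3.1366e+00 -6.8000e-03 -1.6000e-03] [ 0.5  0.7 -0.6] 0.627
row [-0.0005, 0.0181, 0.0002] [-0.0003, -0.0003, -0.0001] N 20
path [[497.0, 301.0, 223.0], [495.0, 211.0, 222.0], [492.0, 121.0, 220.0], [489.0, 30.0, 219.0], [486.0, -60.0, 218.0]]
```

View pics/side13.png

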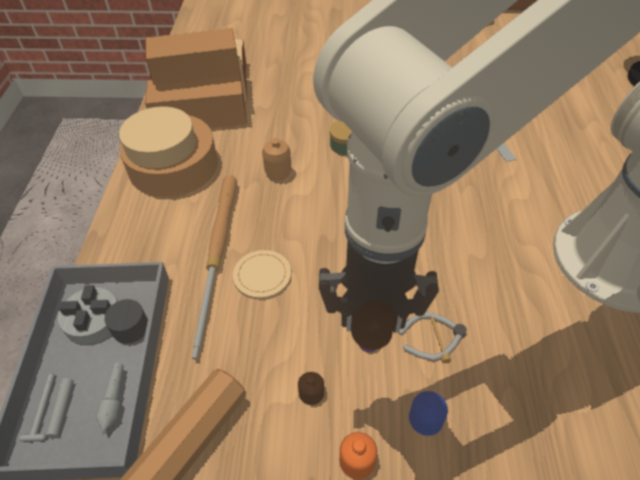

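View pics/top13.png

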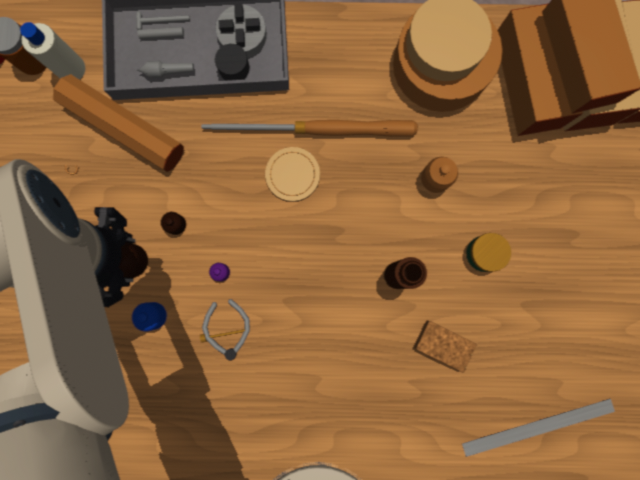

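{"api": "arm_command", "payload": {
  "targets": [
    [-0.0005,0.0181,0.0002,-0.0003,-0.0003,0],
    [-0.0005,0.0181,0.0002,-0.0003,-0.0003,0],
    [-0.0005,0.0181,0.0002,-0.0003,-0.0003,0],
    [-0.0005,0.0181,0.0002,-0.0003,-0.0003,0],
    [-0.0005,0.0181,0.0002,-0.0003,-0.0003,0],
    [-0.0005,0.0181,0.0002,-0.0003,-0.0003,0],
    [-0.0005,0.0181,0.0002,-0.0003,-0.0003,0],
    [-0.0005,0.0181,0.0002,-0.0003,-0.0003,0],
    [-0.0005,0.0181,0.0002,-0.0003,-0.0003,0],
    [-0.0005,0.0181,0.0002,-0.0003,-0.0003,0],
    [-0.0005,0.0181,0.0002,-0.0003,-0.0003,0],
    [-0.0005,0.0181,0.0002,-0.0003,-0.0003,0],
    [-0.0005,0.0181,0.0002,-0.0003,-0.0003,0],
    [-0.0005,0.0181,0.0002,-0.0003,-0.0003,0],
    [-0.0005,0.0181,0.0002,-0.0003,-0.0003,0],
    [-0.0005,0.0181,0.0002,-0.0003,-0.0003,0],
    [-0.0005,0.0181,0.0002,-0.0003,-0.0003,0],
    [-0.0005,0.0181,0.0002,-0.0003,-0.0003,0],
    [0,0.0181,0,0,0,0],
    [0,0.0181,0,0,0,0]
  ]
}}

```text
clock: 22.67
eef_pos: [484.3, -62.7, 213.6]
tcp_rot: [3.138, 0.008, -0.002]
contact_force: [0.1, -0.0, -1.4]
opening: 0.624
```

{"api": "arm_command", "payload": {
  "targets": [
    [0,0,0,0,0,0],
    [0,0,0,0,0,0],
    [0,0,0,0,0,0]
  ]
}}

```text
clock: 22.92
eef_pos: [484.8, -61.6, 214.5]
tcp_rot: [3.138, 0.007, -0.002]
contact_force: [0.6, 0.7, -0.6]
opening: 0.621
```

```bash
python3 - <<'E'
from s import *
go(486.4,-150,190,0,10)
f=r.grab_frame("side"); cv2.imwrite("pics/side14.png",cv2.convertScaleAbs(cv2.resize(f["image"][110:290,310:430],None,fx=4,fy=4,interpolation=cv2.INTER_CUBIC),alpha=1.6))
f=r.grab_frame("top"); cv2.imwrite("pics/top14.png",cv2.convertScaleAbs(cv2.resize(f["image"][210:320,300:440],None,fx=5,fy=5,interpolation=cv2.INTER_CUBIC),alpha=2))
E
```

```text
22.9167 [-0.126  0.162  1.931 -0.005  1.055 -0.122] [484.84557932 -61.63286832 214.4937469 ] [ 3.138e+00  7.000e-03 -2.100e-03] [ 0.6  0.7 -0.6] 0.621
row [0.0002, 0.0088, 0.0025] [0.0004, 0.0007, -0.0002] N 10
path [[485.0, -62.0, 214.0], [485.0, -79.0, 210.0], [485.0, -97.0, 205.0], [486.0, -115.0, 200.0], [486.0, -132.0, 195.0], [486.0, -150.0, 190.0]]
```

View pics/side14.png

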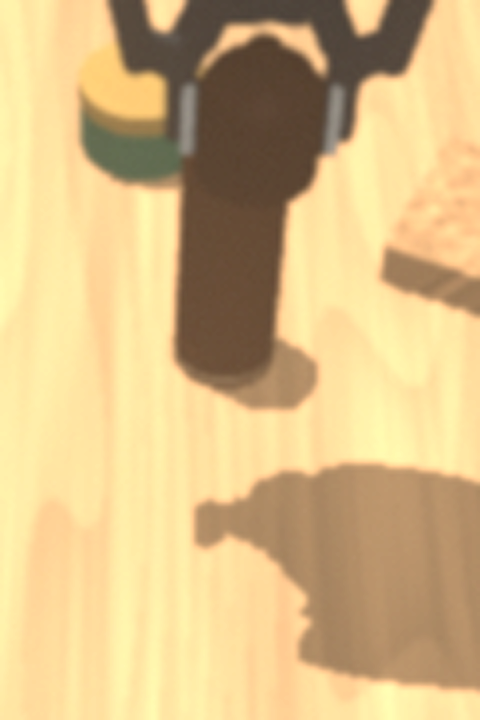

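View pics/top14.png

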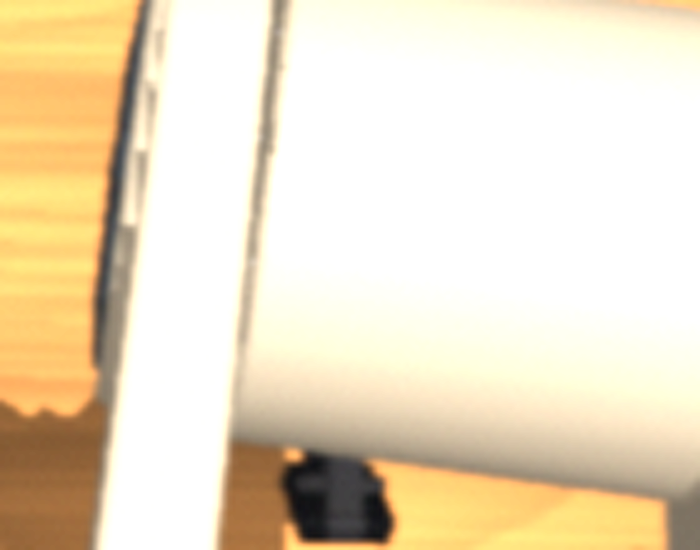

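```bash
python3 - <<'E'
from s import *
f=r.grab_frame("side");st=r.sense();x,y,z=st["eef_pos"];print(x,y,z)
im=f["image"].astype(int)
def edges(row,lo,hi):
    print(row,[ (c,im[row,c].sum()) for c in range(lo,hi)])
m=z-8.8
print("pred lid axis",proj(f,(x,y,m+10)),proj(f,(x,y,m+30)),"mouth near",proj(f,(x,y+27,m)))
for b in((486.4,-150),(485,-150),(488,-147)): print(b,[tuple(np.round(proj(f,(b[0],b[1],h)),1)) for h in(20,60,100)],"foot near",proj(f,(b[0],b[1]+27,0)))
for row in(135,145,150,175,185,195): print(row,im[row,345:405].sum(1).tolist())
print("col366",list(zip(range(190,215),im[190:215,366].sum(1))))
print("col374",list(zip(range(155,170),im[155:170,374].sum(1))))
E
```

```text
485.39350153842446 -61.26989177723045 215.26492633620958
pred lid axis (np.float64(374.60249704017383), np.float64(146.55179909512142)) (np.float64(375.37124854270996), np.float64(137.38825492378754)) mouth near (np.float64(374.6327022908816), np.float64(161.49204910150024))
(486.4, -150) [(np.float64(367.0), np.float64(191.3)), (np.float64(368.0), np.float64(177.4)), (np.float64(369.1), np.float64(162.7))] foot near (np.float64(366.66293152371696), np.float64(207.1329871056443))
(485, -150) [(np.float64(367.6), np.float64(191.3)), (np.float64(368.7), np.float64(177.4)), (np.float64(369.8), np.float64(162.7))] foot near (np.float64(367.32973654595645), np.float64(207.14609286135408))
(488, -147) [(np.float64(366.2), np.float64(192.3)), (np.float64(367.3), np.float64(178.4)), (np.float64(368.4), np.float64(163.7))] foot near (np.float64(365.92334993756003), np.float64(208.15695379837018))
135 [365, 368, 365, 365, 353, 303, 220, 154, 141, 167, 224, 265, 261, 215, 155, 128, 124, 129, 126, 128, 129, 129, 132, 126, 126, 132, 128, 131, 132, 132, 136, 136, 133, 134, 128, 129, 126, 127, 129,
[... 1826 characters left out ...]
t64(153)), (199, np.int64(153)), (200, np.int64(153)), (201, np.int64(150)), (202, np.int64(154)), (203, np.int64(166)), (204, np.int64(199)), (205, np.int64(207)), (206, np.int64(202)), (207, np.int64(236)), (208, np.int64(291)), (209, np.int64(362)), (210, np.int64(416)), (211, np.int64(429)), (212, np.int64(432)), (213, np.int64(436)), (214, np.int64(437))]
col374 [(155, np.int64(131)), (156, np.int64(132)), (157, np.int64(136)), (158, np.int64(133)), (159, np.int64(132)), (160, np.int64(134)), (161, np.int64(137)), (162, np.int64(141)), (163, np.int64(144)), (164, np.int64(147)), (165, np.int64(147)), (166, np.int64(147)), (167, np.int64(143)), (168, np.int64(147)), (169, np.int64(141))]
```

```bash
python3 - <<'E'
from s import *
go(487.3,-148.5,188,0,10)
E
```

```text
23.0667 [-0.125  0.162  1.93  -0.005  1.055 -0.122] [485.39350154 -61.26989178 215.26492634] [ 3.1377e+00  5.6000e-03 -7.0000e-04] [-0.6 -0.2 -1.3] 0.621
row [0.0002, 0.0087, 0.0027] [0.0004, 0.0006, -0.0001] N 10
path [[485.0, -61.0, 215.0], [486.0, -79.0, 210.0], [486.0, -96.0, 204.0], [487.0, -114.0, 199.0], [487.0, -131.0, 193.0], [487.0, -148.0, 188.0]]
```

{"api": "arm_command", "payload": {
  "targets": [
    [0.0002,0.0087,0.0027,0.0004,0.0006,0],
    [0.0002,0.0087,0.0027,0.0004,0.0006,0],
    [0.0002,0.0087,0.0027,0.0004,0.0006,0],
    [0.0002,0.0087,0.0027,0.0004,0.0006,0],
    [0.0002,0.0087,0.0027,0.0004,0.0006,0],
    [0.0002,0.0087,0.0027,0.0004,0.0006,0],
    [0.0002,0.0087,0.0027,0.0004,0.0006,0],
    [0.0002,0.0087,0.0027,0.0004,0.0006,0],
    [0.0002,0.0087,0.0027,0.0004,0.0006,0],
    [0.0002,0.0087,0.0027,0.0004,0.0006,0],
    [0,0,0,0,0,0],
    [0,0,0,0,0,0],
    [0,0,0,0,0,0]
  ]
}}

```text
clock: 24.15
eef_pos: [487.4, -149.0, 189.0]
tcp_rot: [-3.142, -0.001, -0.002]
contact_force: [-0.8, 0.9, -1.2]
opening: 0.623
```

```bash
python3 - <<'E'
from s import *
go(487.3,-148.5,174,0,5)
f=r.grab_frame("side"); cv2.imwrite("pics/side15.png",cv2.convertScaleAbs(cv2.resize(f["image"][90:230,310:430],None,fx=5,fy=5,interpolation=cv2.INTER_CUBIC),alpha=1.8))
im=f["image"].astype(int)
st=r.sense();x,y,z=st["eef_pos"];print("lid axis",[proj(f,(x,y,z-8.8+h)) for h in(0,15,30)])
for row in(118,122,126,130,140,150,160,170,180): print(row,im[row,345:395].sum(1).tolist())
E
```

```text
24.15 [-0.3    0.222  1.92   0.     0.998 -0.298] [ 487.42812894 -148.98892893  188.98174481] [-3.1416e+00 -1.2000e-03 -1.8000e-03] [-0.8  0.9 -1.2] 0.623
row [-0.0, -0.0001, 0.003] [-0.0, -0.0002, -0.0004] N 5
path [[487.0, -149.0, 189.0], [487.0, -149.0, 186.0], [487.0, -149.0, 183.0], [487.0, -149.0, 180.0], [487.0, -149.0, 177.0], [487.0, -148.0, 174.0]]
lid axis [(np.float64(371.01222535127476), np.float64(130.92060263481847)), (np.float64(371.4968565772195), np.float64(124.47016973011627)), (np.float64(371.992792818016), np.float64(117.86926728097619))]
118 [415, 406, 410, 399, 324, 204, 147, 164, 221, 255, 240, 194, 145, 130, 128, 125, 127, 130, 126, 129, 128, 130, 127, 130, 132, 133, 132, 134, 133, 134, 131, 129, 129, 129, 127, 126, 125, 123, 126, 125, 126, 155, 215, 251, 246, 197, 151, 172, 269, 368]
122 [368, 367, 364, 348, 281, 187, 146, 171, 227, 256, 236, 186, 141, 130, 128, 128, 128, 128, 127, 127, 124, 124, 126, 126, 127, 127, 124, 124, 130, 125, 124, 126, 130, 126, 125, 128, 128, 128, 127, 125, 134, 172, 227, 253, 225, 171, 153, 215, 344, 425]
126 [363, 363, 366, 366,
[... 1060 characters left out ...]
 144, 141, 143, 145, 146, 145, 144, 147, 146, 143, 142, 142, 142, 142, 141, 145, 142, 145, 144, 142, 142, 144, 143, 149, 220, 341, 416, 430, 424, 419, 411, 412, 420, 424, 428, 432, 424, 415]
170 [447, 454, 445, 432, 426, 433, 440, 441, 417, 331, 206, 150, 147, 144, 143, 146, 142, 143, 145, 144, 145, 144, 141, 145, 147, 145, 145, 144, 141, 146, 139, 140, 140, 142, 146, 215, 336, 413, 436, 439, 436, 426, 420, 420, 425, 430, 430, 433, 433, 425]
180 [438, 446, 440, 433, 429, 433, 438, 425, 362, 252, 169, 147, 144, 146, 146, 146, 148, 146, 147, 143, 148, 147, 147, 148, 146, 146, 143, 147, 144, 146, 146, 144, 143, 147, 209, 324, 398, 420, 430, 440, 443, 437, 426, 427, 430, 435, 435, 433, 435, 433]
```

View pics/side15.png

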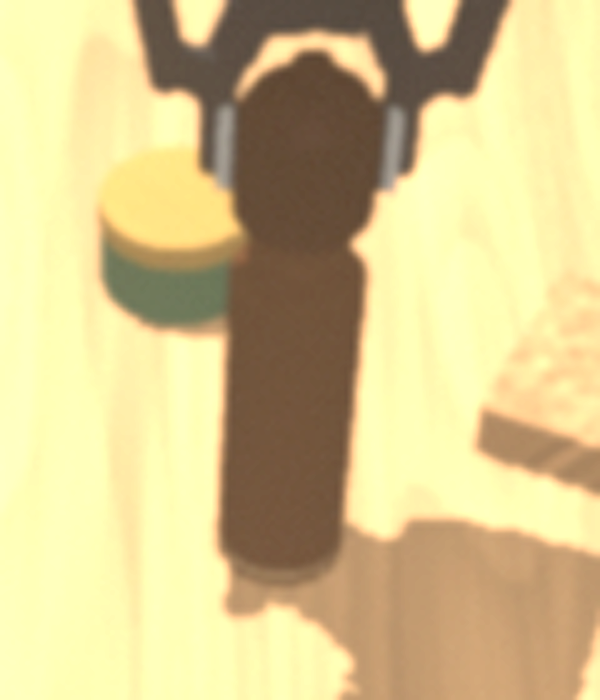

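{"api": "arm_command", "payload": {
  "targets": [
    [0.0001,0,0.003,0,0,0],
    [0.0001,-0.0001,0.003,0,0,0],
    [0.0001,-0.0001,0.003,0,0,0],
    [0,0,0.003,0,0,0],
    [0,0,0.002,0,0,0],
    [0,0,0,0,0,0]
  ]
}}

```text
clock: 24.7
eef_pos: [487.4, -148.7, 174.3]
tcp_rot: [-3.141, -0.0, -0.001]
contact_force: [0.7, -0.1, -1.5]
opening: 0.623
```

{"api": "arm_command", "payload": {
  "targets": [
    [0,0,0.001,0,0,0],
    [0,0,0.001,0,0,0],
    [0,0,0,0,0,0]
  ]
}}

```text
clock: 24.95
eef_pos: [487.8, -148.9, 172.9]
tcp_rot: [3.141, -0.001, -0.002]
contact_force: [-0.5, -0.6, -1.0]
opening: 0.622
```

{"api": "arm_command", "payload": {
  "targets": [
    [0,0,0.001,0,0,0],
    [0,0,0.001,0,0,0],
    [0,0,0,0,0,0]
  ]
}}

```text
clock: 25.2
eef_pos: [487.7, -148.9, 170.8]
tcp_rot: [3.141, -0.001, -0.002]
contact_force: [-1.4, -0.5, -1.0]
opening: 0.625
```

{"api": "arm_command", "payload": {
  "targets": [
    [0,0,0.001,0,0,0],
    [0,0,0.001,0,0,0],
    [0,0,0,0,0,0]
  ]
}}

```text
clock: 25.45
eef_pos: [487.7, -148.8, 168.8]
tcp_rot: [3.142, -0.001, -0.002]
contact_force: [-0.3, -0.4, -1.8]
opening: 0.624
```

{"api": "arm_command", "payload": {
  "targets": [
    [0,0,0.001,0,0,0],
    [0,0,0.001,0,0,0],
    [0,0,0,0,0,0]
  ]
}}

```text
clock: 25.7
eef_pos: [487.7, -148.9, 166.8]
tcp_rot: [3.142, -0.001, -0.002]
contact_force: [0.1, 0.1, -1.1]
opening: 0.628
```

{"api": "arm_command", "payload": {
  "targets": [
    [0,0,0.001,0,0,0],
    [0,0,0.001,0,0,0],
    [0,0,0,0,0,0]
  ]
}}

```text
clock: 25.95
eef_pos: [487.7, -148.9, 164.8]
tcp_rot: [3.141, -0.001, -0.001]
contact_force: [-0.0, -0.2, -1.4]
opening: 0.625
```

{"api": "arm_command", "payload": {
  "targets": [
    [0,0,0.001,0,0,0],
    [0,0,0.001,0,0,0],
    [0,0,0.001,0,0,0],
    [0,0,0.001,0,0,0],
    [0,0,0,0,0,0]
  ]
}}

```text
clock: 26.37
eef_pos: [487.7, -148.8, 160.7]
tcp_rot: [3.142, -0.001, -0.001]
contact_force: [-0.6, 0.1, -1.6]
opening: 0.624
```

{"api": "arm_command", "payload": {
  "targets": [
    [0,0,0.001,0,0,0],
    [0,0,0.001,0,0,0],
    [0,0,0.001,0,0,0],
    [0,0,0,0,0,0]
  ]
}}

```text
clock: 26.7
eef_pos: [487.7, -148.8, 157.8]
tcp_rot: [3.142, -0.001, -0.002]
contact_force: [0.8, 0.1, -1.8]
opening: 0.625
```

{"api": "arm_command", "payload": {
  "targets": [
    [0,0,0.0005,0,0,0],
    [0,0,0.0005,0,0,0],
    [0,0,0,0,0,0]
  ]
}}

```text
clock: 26.95
eef_pos: [487.8, -148.9, 156.9]
tcp_rot: [3.141, -0.001, -0.002]
contact_force: [0.2, 1.0, -1.8]
opening: 0.624
```

{"api": "arm_command", "payload": {
  "targets": [
    [0,0,0.0005,0,0,0],
    [0,0,0.0005,0,0,0],
    [0,0,0,0,0,0]
  ]
}}

```text
clock: 27.2
eef_pos: [487.7, -148.9, 155.9]
tcp_rot: [3.141, -0.001, -0.002]
contact_force: [-0.7, 0.4, -1.3]
opening: 0.622
```

{"api": "arm_command", "payload": {
  "targets": [
    [0,0,0.0005,0,0,0],
    [0,0,0.0005,0,0,0],
    [0,0,0,0,0,0]
  ]
}}

```text
clock: 27.45
eef_pos: [488.0, -149.0, 155.7]
tcp_rot: [3.141, -0.002, -0.001]
contact_force: [-3.1, -0.2, 7.8]
opening: 0.626
```

```bash
python3 - <<'E'
from s import *
f=r.grab_frame("side"); cv2.imwrite("pics/side16.png",cv2.convertScaleAbs(cv2.resize(f["image"][90:230,310:430],None,fx=5,fy=5,interpolation=cv2.INTER_CUBIC),alpha=1.8))
E
```

```text
(no output)
```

View pics/side16.png

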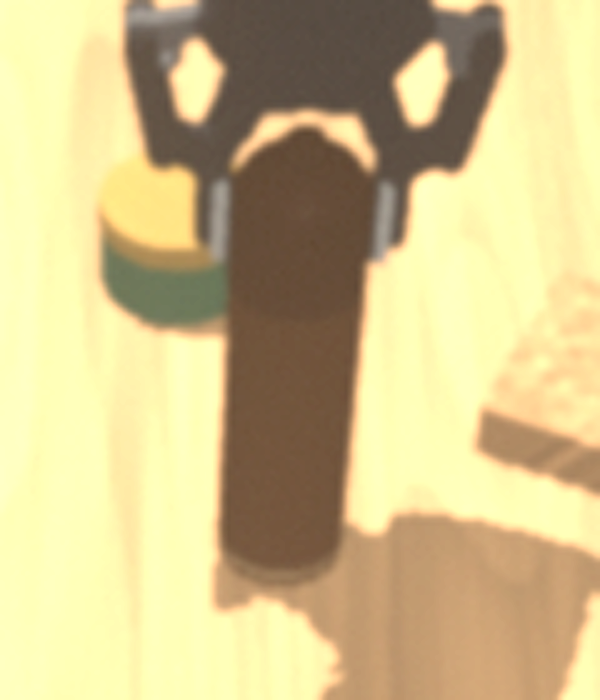

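Fully home, with no gap. I'll release and lift straight up.

{"api": "arm_command", "payload": {
  "targets": [
    [0,0,0,0,0,0],
    [0,0,0,0,0,0],
    [0,0,0,0,0,0],
    [0,0,0,0,0,0],
    [0,0,0,0,0,0],
    [0,0,0,0,0,0],
    [0,0,0,0,0,0],
    [0,0,0,0,0,0],
    [0,0,0,0,0,0],
    [0,0,0,0,0,0]
  ],
  "fingers": 0.085
}}

```text
clock: 28.33
eef_pos: [487.8, -148.9, 155.0]
tcp_rot: [3.141, -0.001, -0.002]
contact_force: [0.6, 0.6, 0.5]
opening: 0.996
```

{"api": "arm_command", "payload": {
  "targets": [
    [0,0,-0.005,0,0,0],
    [0,0,-0.01,0,0,0],
    [0,0,-0.015,0,0,0],
    [0,0,-0.015,0,0,0],
    [0,0,-0.015,0,0,0],
    [0,0,-0.015,0,0,0],
    [0,0,-0.02,0,0,0],
    [0,0,-0.02,0,0,0],
    [0,0,-0.015,0,0,0],
    [0,0.02,0,0,0,0],
    [0,0.03,0,0,0,0],
    [0,0.03,0,0,0,0],
    [0,0.03,0,0,0,0],
    [0,0.03,0,0,0,0],
    [0,0.03,0,0,0,0],
    [0,0.03,0,0,0,0],
    [0,0,0,0,0,0],
    [0,0,0,0,0,0]
  ]
}}

```text
clock: 29.83
eef_pos: [487.1, -350.0, 285.6]
tcp_rot: [3.141, -0.002, -0.004]
contact_force: [-0.1, 0.5, 0.5]
opening: 0.991
```

```bash
python3 - <<'E'
from s import *
st=r.sense();print(st["clock"],st["eef_pos"],st["contact_force"])
f=r.grab_frame("side"); cv2.imwrite("pics/side17.png",f["image"])
f=r.grab_frame("top"); cv2.imwrite("pics/top17.png",f["image"])
E
```

```text
29.8333 [ 487.05528833 -350.01080129  285.58973318] [-0.11318958  0.45152857  0.45285675]
```

View pics/side17.png

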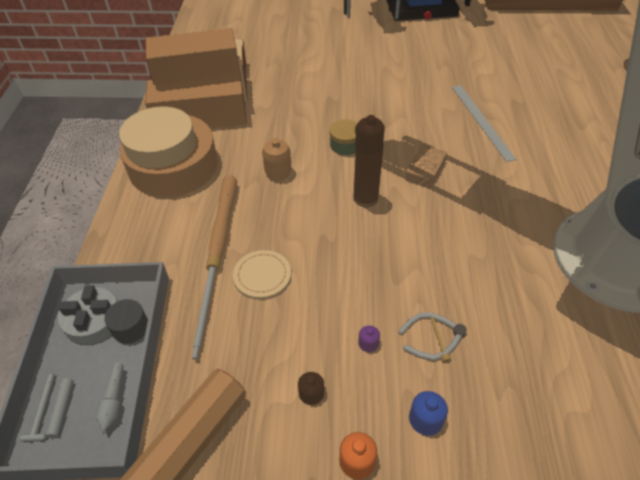

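View pics/top17.png

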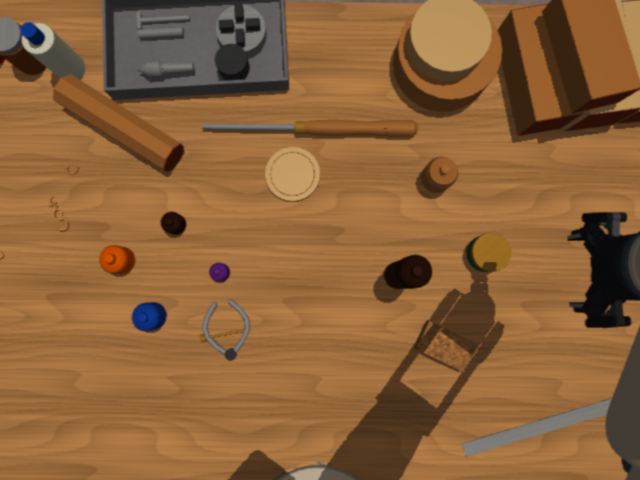

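The closed box stands upright at about (368,160) in the side view and (410,272) in the top view. The arm is clear and the bystanders are where they were, so I'm handing in.

```bash
python3 -c "
from rig import r
print(r.sign_off())"
```

```text
the job is handed in; nothing more can be done
None
```

The box is closed and standing upright on its foot, and I handed the job in at about 30 s of the 67 s allowed; no verdict was reported.

- **Standing it up:** I gripped the body near the spigot and tipped it 90° about its foot edge, turning the tool with it. The last 1–2 mm were lowered until the bench took the weight.
- **Fitting the lid:** I gripped the larger dark lid twice, at right angles, to centre it. It went over the spigot with no resistance. Contact at the shoulder came at the expected height, with the TCP at about 155.7 mm and a vertical force of about 8 N. I then opened the fingers.

**Last checks:** The side view before release showed no gap between lid and body. After the arm withdrew, both views showed the closed box upright, the arm clear of everything and the other things where they were. By my estimate the foot moved about 25–30 mm.

**Disagreements:** The two cameras and the arm's own position differed by about 2–3 mm on where things stood. I averaged those readings, after correcting the cameras against the gripped lid. I did not measure the final tilt or centring beyond looking at the pictures.

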